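# Set the stop and line up coated panels for a scratch test

## Task

Set up the scratch-test bed: unlock the stop carriage's clamp lever, slide the carriage until its stop face lines up with the mark line, and lock the clamp again. Lay all the white test panels flat side by side with their short edges against the back fence, and lay the steel straightedge flat along their front edges, flush against every panel, its left end up to the stop face and every panel wholly within its length. Leave the bottles and the beaker standing where they are.

Things in the scene. Friction and masses are not known exactly. Their poses are not given: they have to be found in the camera images.
- bed: scratch-test bed bolted to the bench, yaw within 0.12 rad of the world's; x points away from the robot, y left along the fence; origin at bench level. Panels lie on the bench top (z = 0); the black sheet is a thin inlay. A panel against the fence is centred at bed x = +15 mm (front edge at -10 mm); a straightedge flush with it at bed x = -30 mm
- fence_face (a point): middle of the back fence's flat front face, at bed x = +40, y = -50 mm, z 12 mm; axes as the bed's. The fence is an aluminium bar 25 mm high, 20 mm thick, from bed y = -220 to +120 mm
- mark_line (a point): middle of the mark: a dark line 3 mm wide, 44 mm long (along bed x) on the flat yellow strip before the bed, at bed x = -78 mm, bench level, in nobody's way; axes as the bed's. At another bed y (+30 to +85 mm) in each run, always to the right of the carriage's start. The stop face belongs at this line's bed y
- carriage (a joint): position of the stop carriage on its rail (12 mm high, bed x = -30, y = +100 to +355 mm), m, 0 to 0.15, grows to bed +y (left); stop face at bed y = 0.020 + value. Sliding friction about 10 N, damping 4 N s/m; it stays where left. The clamp does not add to this friction: push nothing hard against the stop
- stop_face (a point): centre of the carriage's stop face: the right-hand (-y) end of a steel tongue 30 mm wide (bed x -45 to -15 mm), z 2 to 16 mm, that reaches 75 mm to the right of the carriage's grey block (60 mm in x, 80 mm in y, top at z 42 mm). Axes as the bed's
- tab (a point): grip point on the carriage's upright aluminium tab, 9 mm below its top: the tab is 12 mm thick along bed y, 30 mm along bed x, from z 42 to 75 mm; pinch it from above, fingers closing along bed y, tips above z 45 mm. 87 mm to the left (+y) of the stop face
- clamp (a joint): angle of the carriage's clamp lever about the vertical, rad: 0 (hard stop) = locked, arm pointing left along bed +y; grows anticlockwise seen from above; 1.45 (hard stop) = unlocked, arm pointing to the robot (bed -x). Counts as unlocked above 0.9, locked below 0.15. Stays where left, friction 0.06 N m
- clamp_knob (a point): middle of the upright black knob at the end of the clamp lever, 14 mm diameter, z 54 to 90 mm, 55 mm from the pivot; this point is at z 78 mm. The lever's arm is 8 mm thick, 12 mm wide, z 52 to 60 mm
- clamp_pivot (a point): point on the lever's vertical pivot axis at z 78 mm (above the hub, whose top is at z 62 mm); 50 mm to the left of the tab, moves with the carriage. Axes as the bed's
- straightedge: loose flat steel straightedge 220 mm long (its y), 40 mm wide (its x), 8 mm thick, about 0.35 kg, the same either way round; black grip rib along the middle of its top, 80 mm long (y), 16 mm wide (x), z 8 to 38 mm. Origin at the centre of its underside. Starts on the bench right of the bed, lying roughly along world x
- panel0: loose coated steel test panel, white plate 50 (its x) x 40 (its y) x 14 mm thick, 0.22 kg, all panels alike; origin at the centre of its underside. Starts on the bench near the robot, its 50 mm side within 0.5 rad of world x. None when absent: two to four panels are there in a run
- panel1: loose coated steel test panel, white plate 50 (its x) x 40 (its y) x 14 mm thick, 0.22 kg, all panels alike; origin at the centre of its underside. Starts on the bench near the robot, its 50 mm side within 0.5 rad of world x. None when absent: two to four panels are there in a run
- panel2: loose coated steel test panel, white plate 50 (its x) x 40 (its y) x 14 mm thick, 0.22 kg, all panels alike; origin at the centre of its underside. Starts on the bench near the robot, its 50 mm side within 0.5 rad of world x. None when absent: two to four panels are there in a run
- panel3: loose coated steel test panel, white plate 50 (its x) x 40 (its y) x 14 mm thick, 0.22 kg, all panels alike; origin at the centre of its underside. Starts on the bench near the robot, its 50 mm side within 0.5 rad of world x. None when absent: two to four panels are there in a run
- reagent_a: amber bottle, 90 mm diameter, 190 mm high, loose, behind the bed on the left; leave standing
- reagent_b: amber bottle, 76 mm diameter, 160 mm high, loose, behind the bed on the left; leave standing
- beaker: glass beaker, 70 mm diameter, 90 mm high, loose, behind the bed on the right; leave standing
- stopper: rubber stopper, 24 mm diameter, 24 mm high, loose, among the panels; not needed
- pen: pen 120 x 10 x 10 mm, loose, lying roughly along world x among the panels; not needed

How it is judged:
On the way, in this order (a step that is already met when the one before it is completed fails the run):
1. the clamp is unlocked before the carriage is moved (it has moved less than 15 mm) (value of joint clamp above 0.9 rad and distance of stop_face from where it was at the start of the episode below 0.015 m), for 0.1 s.
2. with the clamp unlocked, the carriage is slid so that its stop face is within 4 mm of the mark line (value of joint clamp above 0.9 rad and y of stop_face in the frame of mark_line between -0.004 and 0.004 m), for 0.2 s.
3. the clamp is locked again with the stop face still at the mark line (value of joint clamp below 0.15 rad and y of stop_face in the frame of mark_line between -0.004 and 0.004 m), for 0.2 s.
At the end, for the whole second after the job is handed in: Clamp locked (<0.15 rad), stop face within 4 mm of the mark. Straightedge flat, at rest, parallel to the fence (0.03 rad), left end within 5 mm of the stop. Every panel flat, square (0.04 rad), within 3 mm of fence and straightedge, and within the straightedge's length (to 5 mm) (all of step 3 and y of straightedge in the frame of stop_face between -0.115 and -0.105 m and angle between the x axis of straightedge and the x axis of bed, either way round below 0.03 rad and height (world z) of each of straightedge, panel0, panel1, panel2, panel3 below 0.004 m and angle between each of straightedge, panel0, panel1, panel2, panel3's own z axis and vertical below 0.05 rad and linear speed of straightedge below 0.01 m/s and (x of panel0 in the frame of straightedge between 0.042 and 0.048 m or x of panel0 in the frame of straightedge between -0.048 and -0.042 m) and y of panel0 in the frame of straightedge between -0.095 and 0.095 m and x of panel0 in the frame of bed between 0.012 and 0.018 m and angle between the x axis of each of panel0, panel1, panel2, panel3 and the x axis of bed, either way round below 0.04 rad and (x of panel1 in the frame of straightedge between 0.042 and 0.048 m or x of panel1 in the frame of straightedge between -0.048 and -0.042 m) and y of panel1 in the frame of straightedge between -0.095 and 0.095 m and x of panel1 in the frame of bed between 0.012 and 0.018 m and (x of panel2 in the frame of straightedge between 0.042 and 0.048 m or x of panel2 in the frame of straightedge between -0.048 and -0.042 m) and y of panel2 in the frame of straightedge between -0.095 and 0.095 m and x of panel2 in the frame of bed between 0.012 and 0.018 m and (x of panel3 in the frame of straightedge between 0.042 and 0.048 m or x of panel3 in the frame of straightedge between -0.048 and -0.042 m) and y of panel3 in the frame of straightedge between -0.095 and 0.095 m and x of panel3 in the frame of bed between 0.012 and 0.018 m); the robot touches nothing.
It fails at once if a bottle or the beaker is tipped over or shifted by more than 40 mm (angle between any of reagent_a, reagent_b, beaker's own z axis and vertical above 0.5 rad or distance of any of reagent_a, reagent_b, beaker from where it was at the start of the episode above 0.04 m).
Of panel0, panel1, panel2, panel3 only 2 to 4 are there at a start; the rules pass over those that are not, and their reading is None.
At some moment in a run one of panel0, panel1, panel2, panel3, straightedge may be knocked a few centimetres aside while the robot is not near it.
Once in a run the grip may slacken for a moment while it holds something.
It also fails if it takes over 210 s, if anything falls off the work surface, if the arm or the gripper's body presses on something with over 40 N, if the wrist force passes 120 N, or if a joint passes its speed limit or range.

## Robot

A 7-joint arm with a two-finger parallel gripper is mounted at the origin on the work surface. World frame = base frame: x ahead of the robot, y to its left, z up, the work surface at z = 0. Lengths are in m, angles in rad, forces in N, time in s.
With the tool pointing down it reaches from about 0.4 to 0.85 m from the base axis. Payload 10.4 kg.
Tool frame: the origin (TCP) lies at the very end of the fingers, on their centre line; the grasp point (between the pads) lies 19 mm behind it; z points along the fingers, y is the line along which they close (so a half turn about z gives the same grasp; the last joint's range is limited). The gripper opens to 85 mm and grips with 20 to 120 N. Pads are 22 mm wide; open, the fingers measure 114 mm over their backs; the gripper's body (76 mm by 85 mm) begins 54 mm behind the grasp point. The pads swing forward as they close: fully open they stand 13 mm farther back than shut.
Start: joints at [-1.128, 0.332, -0.065, 1.46, 0.022, 1.35, -0.088], TCP at [0.281, 0.558, 0.207] pointing down, gripper open.
Joint ranges: [-2.6, 2.6], [-0.5, 2.12], [-1.47, 1.34], [0.16, 2.42], [-1.27, 4.41], [0.06, 2.06], [-2.6, 2.6]. Speed limits (rad/s): [2.22, 2.22, 2.79, 2.79, 3.14, 3.14, 3.14].

## Interface

Orientations are given as a unit quaternion [x, y, z, w].
In Python, from workcell import * gives the robot as it stands. The module is installed in compiled form; this text tells all that it offers.
- The arm moves only by the tool carry_out, never from a script. Its argument "motion" is a list of rows, each an object with "xyz": the shift along the tool's x, y, z in m, a list of three; "angular": the turn, a rotation vector about the tool's x, y, z in degrees, a list of three. A call has 1 to 12 rows; each row is the pose to reach, as a shift and turn from the pose commanded when the call began, along the tool's axes at that moment; what a row does not reach only later rows make up. A row lasts 1/10 s, in which the tool goes at most 50 mm and 8.59 degrees, less where a joint would pass 70% of its speed; a pose out of reach is approached as far as the arm can. A call with a gripper value outside its range is refused whole. "hand" is the opening, from 0 (shut) to 1 (fully open), set as the call begins (left out, the last holds). The fingers move at their own pace and stop on an object; "grip_force" is the grip in N (left out, the last holds). Time passes only in rows, so rows that repeat a pose let the fingers close. It gives the time, the measured TCP pose, the force, the opening and the grip force at its end, in the units of the state.
- get_obs(): the state, without advancing time (a new reading comes with each control period).
- camera(name): name is "scene" or "top" or "wrist"; returns a dict with "img" (420x560x3 uint8, red, green, blue), "fx", "fy", "cx", "cy" (pixels), "extrinsics" (4x4, takes a point from camera to world coordinates). Camera axes: x right, y up, looking along -z (the intrinsics and any distortion apply to the point x, -y, -z); pixel columns grow to the right and rows downward; lengths in m; the calibration is good to about 2 mm. A picture is of the moment at which its call begins. There is no depth.
- hand_in(): hands the job in; it is judged then, once.
The state is a dict: "clock": time; "joint_pos": joint angles; "joint_velocities": joint speeds; "tau": joint torques, N m; "position": TCP position; "ee_rot": TCP orientation; "ft_force": force on the tool from outside, world axes, zero at the start; "torque": the same for the moment, N m; "grip_width": opening from 0.0 (shut) to 1.0 (fully open); "grasp_force": force on a finger pad.
Only numpy, scipy, OpenCV 4.12 (cv2) and the standard library are available. Lean on these libraries where they do the work, as an engineer would, in place of code of your own. Each camera call takes 0.05 s, during which the arm holds its last target. There are 200 camera calls.

## Working session

There is one attempt and no reset: what is moved stays moved. The work goes in short steps, Python scripts to look and compute and a tool call to move; the robot and the scene stay as the last step left them, time stands still between calls to the robot, and variables do not carry over. Pictures are saved under pics/ and viewed, at most 14 in all, crops included, and the job is handed in when it is done.

Besides the shell and the picture viewer there is one more tool, called after ">>>" by a JSON object that holds its "method" and its "body". carry_out: Moves the arm, as the interface text tells. Its arguments: {"type":"object","properties":{"motion":{"type":"array"},"hand":{"type":"number"},"grip_force":{"type":"number"}},"required":["motion"]}

```bash
mkdir -p pics; python3 - <<'E'
from workcell import *
import cv2,numpy as np
np.set_printoptions(precision=4,suppress=True)
for n in("scene","top"):
    c=camera(n);cv2.imwrite(f"pics/{n}0.png",c["img"][...,::-1]);print(n,c["fx"],c["fy"],c["cx"],c["cy"],[k for k in c]);print(c["extrinsics"])
o=get_obs();print(o)
E
```

```text
scene 485.29377384953574 485.29377384953574 281.40411637542235 203.98123029892605 ['img', 'fx', 'fy', 'cx', 'cy', 'extrinsics']
[[-0.7431 -0.3482  0.5715  1.2917]
 [ 0.6692 -0.3972  0.6281  0.7125]
 [ 0.0083  0.8491  0.5281  0.7332]
 [ 0.      0.      0.      1.    ]]
top 504.97975736950264 504.97975736950264 278.1595201998242 204.9204756798348 ['img', 'fx', 'fy', 'cx', 'cy', 'extrinsics']
[[-0.0046  0.9839 -0.1789  0.4237]
 [-0.9994  0.0013  0.0332 -0.0295]
 [ 0.0329  0.1789  0.9833  1.1577]
 [ 0.      0.      0.      1.    ]]
{'clock': 0.1, 'joint_pos': array([-1.1277,  0.3328, -0.0647,  1.4608,  0.0216,  1.3499, -0.0885]), 'joint_velocities': array([ 0.0002, -0.0028, -0.001 , -0.0027,  0.0002,  0.0018, -0.0001]), 'tau': array([  0.0008, -62.6743,   0.0487, -39.2423,   0.0163,   0.0071,
        -0.0001]), 'position': array([0.2805, 0.5581, 0.206 ]), 'ee_rot': array([ 0.2308,  0.973 , -0.0006, -0.0001]), 'ft_force': array([-0.7915,  1.6398, -0.4785]), 'torque': array([ 0.013 ,  0.0268, -0.0134]), 'grasp_force': 0.0, 'grip_width': 0.9996266330784015}
```

View pics/top0.png

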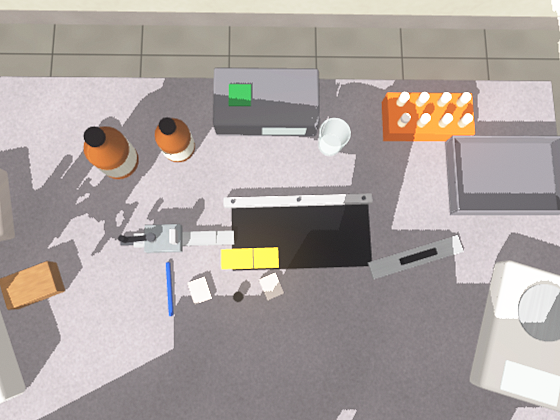

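View pics/scene0.png

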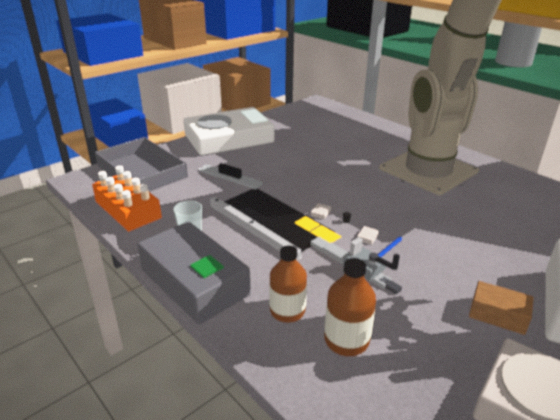

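The top view shows two white panels at about (200,290) and (271,286), the stopper at (238,296) and the pen at (170,288). The straightedge is at (416,256), the fence at (298,200), the yellow strip with the mark near (253,259), the carriage at (163,237) and the clamp knob near (125,239). The scene view agrees with this. Next I'll zoom in and calculate rough poses.

```bash
cat > h.py <<'E'
from workcell import *
import cv2,numpy as np
from scipy.spatial.transform import Rotation as R
np.set_printoptions(precision=4,suppress=True)
def cast(c,uv,z):
    uv=np.atleast_2d(np.array(uv,float)); E=c["extrinsics"]
    d=np.c_[(uv[:,0]-c["cx"])/c["fx"],-(uv[:,1]-c["cy"])/c["fy"],-np.ones(len(uv))]@E[:3,:3].T
    o=E[:3,3]; return o+d*((z-o[2])/d[:,2])[:,None]
def proj(c,P):
    E=c["extrinsics"]; p=(np.atleast_2d(P)-E[:3,3])@E[:3,:3]
    return np.c_[c["cx"]+c["fx"]*p[:,0]/-p[:,2],c["cy"]-c["fy"]*p[:,1]/-p[:,2]]
def tri(c1,u1,c2,u2):
    A=[];b=[]
    for c,u in((c1,u1),(c2,u2)):
        o=c["extrinsics"][:3,3]; d=cast(c,u,0)[0]-o; d/=np.linalg.norm(d); M=np.eye(3)-np.outer(d,d); A.append(M); b.append(M@o)
    return np.linalg.lstsq(np.vstack(A),np.hstack(b),rcond=None)[0]
def rect(c,mask,z,amin=60):
    """min-area rects (world xy centre, size, angle) of mask blobs cast on plane z"""
    out=[]
    for k in cv2.findContours(mask.astype(np.uint8),cv2.RETR_EXTERNAL,cv2.CHAIN_APPROX_NONE)[0]:
        if cv2.contourArea(k)<amin: continue
        uv=k[:,0,:]; w=cast(c,uv,z)[:,:2]; r=cv2.minAreaRect((w*1000).astype(np.float32))
        out.append((uv.mean(0),np.array(r[0])/1000,np.array(r[1]),r[2]))
    return out
def hsv(c): return cv2.cvtColor(c["img"],cv2.COLOR_RGB2HSV).astype(int)
def save(c,name,box=None,s=1):
    im=c["img"][...,::-1]
    if box: im=im[box[1]:box[3],box[0]:box[2]]
    cv2.imwrite("pics/"+name,cv2.resize(im,None,fx=s,fy=s,interpolation=cv2.INTER_CUBIC))
E
python3 - <<'E'
from h import *
c=camera("top"); save(c,"top1.png",(110,180,380,320),2.9)
H=hsv(c)
for n,z,m in (("yel",0,(abs(H[...,0]-28)<8)&(H[...,1]>150)&(H[...,2]>120)),("blue",.01,(abs(H[...,0]-112)<10)&(H[...,1]>120))):
    for r in rect(c,m,z): print(n,*r)
print(cast(c,[[225,203],[371,202]],.025), cast(c,[[200,289],[271,286],[417,257]],.014),cast(c,[[125,239]],.09))
E
```

```text
yel [247.8  258.16] [0.5122 0.0032] [34.194  18.2574] 0.28501904010772705
yel [266.1667 260.4394] [ 0.5122 -0.0403] [47.8622 55.0053] 0.2242525815963745
blue [168.8899 288.7431] [0.4434 0.1763] [117.2747   9.0184] 5.355611324310303
[[ 0.634   0.0533  0.025 ]
 [ 0.6369 -0.2812  0.025 ]] [[ 0.4414  0.1067  0.014 ]
 [ 0.4474 -0.0512  0.014 ]
 [ 0.5114 -0.3845  0.014 ]] [[0.5446 0.2571 0.09  ]]
```

View pics/top1.png

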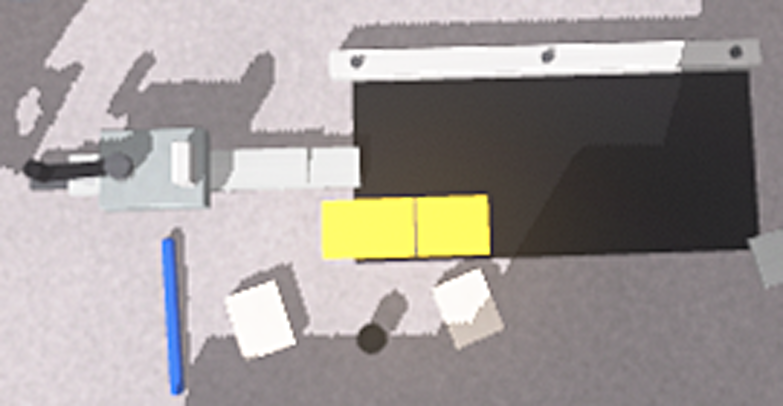

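The zoomed view shows the tongue's stop face at crop (308,167), which is full-image pixel (216,238). The mark line is at crop (415,228), or pixel (253,259). Only two panels are visible. I'll bring the wrist camera above the work.

```bash
cat >> h.py <<'E'
def goal(xyz,yaw=None):
    """shift (mm) and turn (deg) in tool axes to world TCP xyz, tool down, tool y along world angle yaw deg (mod 180)"""
    o=get_obs(); Q=R.from_quat(o["ee_rot"]); M=Q.as_matrix(); s=M.T@(np.array(xyz)-o["position"])
    if yaw is not None:
        best=None
        for a in (yaw,yaw+180):
            a=np.radians(a); y=np.array([np.cos(a),np.sin(a),0]); z=np.array([0,0,-1.]); T=np.c_[np.cross(y,z),y,z]
            rv=R.from_matrix(M.T@T).as_rotvec(degrees=True)
            if best is None or np.linalg.norm(rv)<np.linalg.norm(best): best=rv
        print("shift m",s.round(4),"turn",best.round(2),"rows>=",max(np.linalg.norm(s)/.05,np.linalg.norm(best)/8.59).round(1))
    else: print("shift m",s.round(4),"rows>=",(np.linalg.norm(s)/.05).round(1))
E
python3 -c "
from h import *
goal([.48,.12,.33],90)"
```

```text
shift m [-0.375  -0.302  -0.1236] turn [ -0.06  -0.01 -26.69] rows>= 9.9
```

>>> {"method": "carry_out", "body": {"motion": [{"xyz": [-0.375, -0.302, -0.124], "angular": [0, 0, -26.7]}, {"xyz": [-0.375, -0.302, -0.124], "angular": [0, 0, -26.7]}, {"xyz": [-0.375, -0.302, -0.124], "angular": [0, 0, -26.7]}, {"xyz": [-0.375, -0.302, -0.124], "angular": [0, 0, -26.7]}, {"xyz": [-0.375, -0.302, -0.124], "angular": [0, 0, -26.7]}, {"xyz": [-0.375, -0.302, -0.124], "angular": [0, 0, -26.7]}, {"xyz": [-0.375, -0.302, -0.124], "angular": [0, 0, -26.7]}, {"xyz": [-0.375, -0.302, -0.124], "angular": [0, 0, -26.7]}, {"xyz": [-0.375, -0.302, -0.124], "angular": [0, 0, -26.7]}, {"xyz": [-0.375, -0.302, -0.124], "angular": [0, 0, -26.7]}, {"xyz": [-0.375, -0.302, -0.124], "angular": [0, 0, -26.7]}, {"xyz": [-0.375, -0.302, -0.124], "angular": [0, 0, -26.7]}]}}

```text
clock: 1.35
position: [0.4804, 0.1193, 0.3307]
ee_rot: [0.001, 1.0, 0.0, 0.0]
ft_force: [0.4, 1.0, -0.7]
grip_width: 1.001
grasp_force: 0.0
```

```bash
python3 -c "
from h import *
c=camera('wrist');save(c,'w0.png');np.save('w0',c,allow_pickle=True)
print(c['fx'],c['cx'],c['cy'],c['extrinsics']);print(get_obs()['position'],get_obs()['ee_rot'],get_obs()['ft_force'])"
```

```text
334.95328074302415 278.5958945454132 205.59757022152 [[ 0.0007 -0.9629 -0.2699  0.4115]
 [ 1.      0.0006  0.0004  0.1187]
 [-0.0002 -0.2699  0.9629  0.4993]
 [ 0.      0.      0.      1.    ]]
[0.4798 0.1207 0.3304] [-0.0002  1.      0.0002 -0.0003] [-0.903   1.0838  0.5157]
```

View pics/w0.png

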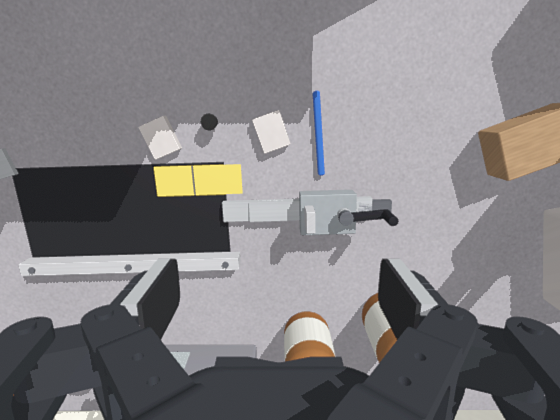

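The wrist view shows the bed upside down relative to the top view. The mark is at about (193,180), the stop face at about (249,211), the tab at (309,219), the pivot at (345,217) and the knob at (392,218). The panels are at (160,138) and (270,132). I'll measure edges in both views.

```bash
python3 - <<'E'
from h import *
c=np.load('w0.npy',allow_pickle=True).item(); save(c,"w0c.png",(145,95,410,290),3)
t=camera("top")
for n,c in(("w",c),("t",t)):
    H=hsv(c); Y=(abs(H[...,0]-27)<9)&(H[...,1]>90)&(H[...,2]>120)
    Y=cv2.morphologyEx(Y.astype(np.uint8),cv2.MORPH_CLOSE,np.ones((3,5),np.uint8))
    print(n,"yellow",[r for r in rect(c,Y,0,200)])
    # mark line: dark column within yellow
    ys,xs=np.nonzero(Y); G=c["img"].sum(2).astype(float); P=[]
    for v in range(ys.min()+5,ys.max()-4):
        u=np.arange(xs.min()+8,xs.max()-8); g=G[v,u]; w=np.clip(np.median(g)-g-60,0,None)
        if w.sum()>0: P.append([ (u*w).sum()/w.sum(),v])
    w=cast(c,P,0); print(" mark",w.mean(0),"dir",np.polyfit(w[:,0],w[:,1],1)[0],len(P), np.mean(P,0))
    W=((H[...,1]<40)&(H[...,2]>170)).astype(np.uint8)
    for r in rect(c,W,.014,100): 
        if .3<r[1][0]<.7 and r[2].max()<500: print(" white",*r)
E
```

```text
w yellow [(array([197.5929, 179.6814]), array([ 0.5113, -0.0037]), array([ 47.069 , 130.8841]), 1.7556580305099487)]
 mark [ 0.5111 -0.0111  0.    ] dir 0.02840836206165861 23 [193.0475 180.    ]
t yellow [(array([249.6755, 257.9735]), array([ 0.5111, -0.0028]), array([ 47.9762, 130.8796]), 1.709837794303894)]
 mark [ 0.6987 -0.3241  0.    ] dir -0.20508998422969887 156 [385.389  179.2308]
 white [220.6145 271.7281] [0.4939 0.0461] [160.9998 243.9064] 2.1009764671325684
 white [172.4333 233.3333] [0.5635 0.1746] [49.6423 29.1498] 11.058966636657715
 white [510.3371 301.0123] [ 0.3891 -0.572 ] [286.5275 457.0924] 87.44280242919922
 white [141.0417 253.9792] [0.5189 0.2403] [276.3135  24.1887] 22.652389526367188
 white [ 69.6252 301.0584] [0.4145 0.3751] [327.8732 485.4119] 89.31114196777344
```

View pics/w0c.png

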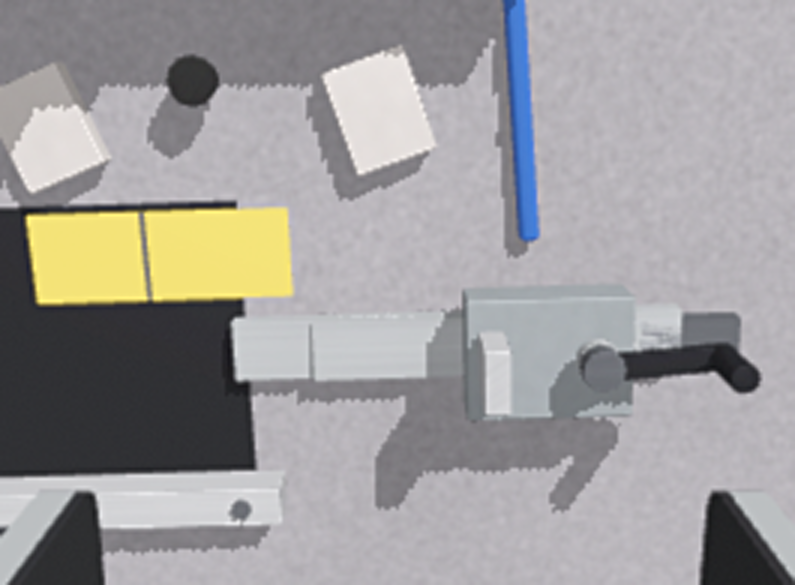

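The stop face is at crop (310,350), the tab top centre at (497,372), the knob top at (745,378) and the pivot hub at (604,368). The fence's front-left top corner is at about (284,473). I'll compute the world points and compare them with the bed geometry.

```bash
python3 - <<'E'
from h import *
c=np.load('w0.npy',allow_pickle=True).item(); t=camera("top")
cr=lambda x,y:[x/3+145-.33,y/3+95-.33]
ct=lambda x,y:[x/2.9+110-.33,y/2.9+180-.33]
m=np.array([.5111,-.0111]); a=.0300; ex=np.array([np.cos(a),np.sin(a)]); ey=np.array([-np.sin(a),np.cos(a)])
def rel(n,p): print(n,p,"rel mark bed mm",1000*np.array([(p[:2]-m)@ex,(p[:2]-m)@ey]))
rel("stop w",cast(c,[cr(310,350)],.016)[0]); rel("stop t",cast(t,[ct(308,167)],.016)[0])
rel("tab w",cast(c,[cr(497,372)],.075)[0])
rel("knob w",cast(c,[cr(745,378)],.09)[0]); rel("knob t",cast(t,[ct(36,170)],.09)[0])
rel("knob tri",tri(c,cr(745,378),t,ct(36,170)))
rel("hub w",cast(c,[cr(604,368)],.062)[0])
rel("fenceFL w",cast(c,[cr(284,473)],.025)[0]); rel("fenceFL t",cast(t,[ct(331,77)],.025)[0]);rel("fenceFR t",cast(t,[ct(760,66)],.025)[0])
rel("mark t",cast(t,[ct(415.5,228)],0)[0])
d=.0
E
```

```text
stop w [0.5559 0.0725 0.016 ] rel mark bed mm [47.3062 82.1738]
stop t [0.5568 0.0734 0.016 ] rel mark bed mm [48.2191 83.0736]
tab w [0.5485 0.1608 0.075 ] rel mark bed mm [ 42.56   170.6531]
knob w [0.5464 0.2656 0.09  ] rel mark bed mm [ 43.6271 275.4854]
knob t [0.5462 0.2633 0.09  ] rel mark bed mm [ 43.2658 273.1828]
knob tri [0.5453 0.2631 0.0943] rel mark bed mm [ 42.4374 273.0068]
hub w [0.5508 0.2108 0.062 ] rel mark bed mm [ 46.3725 220.6366]
fenceFL w [0.6187 0.0584 0.025 ] rel mark bed mm [109.6386  66.2349]
fenceFL t [0.6266 0.0558 0.025 ] rel mark bed mm [117.4407  63.4511]
fenceFR t [ 0.6359 -0.2829  0.025 ] rel mark bed mm [ 116.5531 -275.3905]
mark t [ 0.5103 -0.0104  0.    ] rel mark bed mm [-0.7418  0.7471]
```

```bash
python3 -c "
from h import *
goal([.546,.2645,.15],1.7)
print(get_obs()['joint_pos'])"
```

```text
shift m [-0.0671  0.1428  0.1801] turn [-0.04 -0.04 88.45] rows>= 10.3
[-0.5922 -0.0057  0.2518  1.5945  0.0011  1.5536  1.2329]
```

>>> {"method": "carry_out", "body": {"motion": [{"xyz": [-0.067, 0.143, 0.1], "angular": [0, 0, 88.4]}, {"xyz": [-0.067, 0.143, 0.1], "angular": [0, 0, 88.4]}, {"xyz": [-0.067, 0.143, 0.1], "angular": [0, 0, 88.4]}, {"xyz": [-0.067, 0.143, 0.1], "angular": [0, 0, 88.4]}, {"xyz": [-0.067, 0.143, 0.1], "angular": [0, 0, 88.4]}, {"xyz": [-0.067, 0.143, 0.1], "angular": [0, 0, 88.4]}, {"xyz": [-0.067, 0.143, 0.1], "angular": [0, 0, 88.4]}, {"xyz": [-0.067, 0.143, 0.18], "angular": [0, 0, 88.4]}, {"xyz": [-0.067, 0.143, 0.18], "angular": [0, 0, 88.4]}, {"xyz": [-0.067, 0.143, 0.18], "angular": [0, 0, 88.4]}, {"xyz": [-0.067, 0.143, 0.18], "angular": [0, 0, 88.4]}, {"xyz": [-0.067, 0.143, 0.18], "angular": [0, 0, 88.4]}], "hand": 0.4, "grip_force": 20}}

```text
clock: 2.7
position: [0.546, 0.2645, 0.15]
ee_rot: [0.696, 0.718, -0.001, -0.0]
ft_force: [0.1, 0.7, -0.6]
grip_width: 0.405
grasp_force: 0.0
```

```bash
python3 -c "
from h import *
c=camera('wrist');save(c,'w1.png');np.save('w1',c,allow_pickle=True)
print(proj(c,[[.546,.2645,.09],[.5463,.2645,.06]]))
goal([.546,.2645,.064],1.7)
print(get_obs()['joint_pos'],get_obs()['position'])"
```

```text
[[279.2886 210.335 ]
 [279.6554 199.6402]]
shift m [ 0.0001 -0.0002  0.0863] turn [-0.05  0.    0.11] rows>= 1.7
[-0.7916  0.3335  0.3299  1.603  -0.1133  1.2247 -0.4084] [0.5462 0.2644 0.1503]
```

View pics/w1.png

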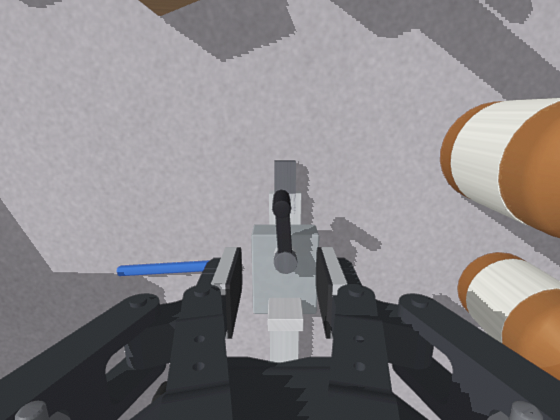

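The knob is at about (281,203), centred between the fingers and within 2 mm of the prediction. I'll descend and cage it loosely.

>>> {"method": "carry_out", "body": {"motion": [{"xyz": [0, 0, 0.04]}, {"xyz": [0, 0, 0.07]}, {"xyz": [0, 0, 0.086]}, {"xyz": [0, 0, 0.086]}, {"xyz": [0, 0, 0.086]}]}}

```text
validation failed for argument at $.mo...
```

>>> {"method": "carry_out", "body": {"motion": [{"xyz": [0, 0, 0]}, {"xyz": [0, 0, 0]}, {"xyz": [0, 0, 0]}, {"xyz": [0, 0, 0]}], "hand": 0.25}}

```text
validation failed for argument at $.mo...
```

```bash
python3 - <<'E'
from h import *
o=get_obs();M=R.from_quat(o["ee_rot"]).as_matrix();print(o["position"],o["ft_force"],o["grip_width"])
m=np.array([.5111,-.0111]); a=.0300; ex=np.array([np.cos(a),np.sin(a)]); ey=np.array([-np.sin(a),np.cos(a)])
pv=m+.048*ex+(.0825+.137)*ey; print("pivot",pv, "radius now",np.linalg.norm(o["position"][:2]-pv))
for th in np.radians([0,4,12,20,28,36,44,52,60,68,76,82]):
    p=pv+.055*(-np.sin(th)*ex+np.cos(th)*ey)
    s=M.T@(np.r_[p,o["position"][2]]-o["position"]); print(np.degrees(th).round(),s.round(4))
E
```

```text
[0.5462 0.2644 0.1503] [ 0.0196  0.2356 -0.7946] 0.3970786676600135
pivot [0.5525 0.2097] radius now 0.05500309464532105
0.0 [ 0.0002  0.0046 -0.    ]
4.0 [ 0.0001  0.0008 -0.    ]
12.0 [-0.001  -0.0068  0.    ]
20.0 [-0.0031 -0.0142  0.    ]
28.0 [-0.0062 -0.0212  0.    ]
36.0 [-0.0103 -0.0277  0.    ]
44.0 [-0.0152 -0.0336  0.    ]
52.0 [-0.0209 -0.0388  0.    ]
60.0 [-0.0272 -0.0431  0.    ]
68.0 [-0.0341 -0.0464  0.    ]
76.0 [-0.0414 -0.0488  0.    ]
82.0 [-0.0471 -0.0499  0.    ]
```

>>> {"method": "carry_out", "body": {"motion": [{"xyz": [0, 0, 0.04], "angular": [0, 0, 0]}, {"xyz": [0, 0, 0.07], "angular": [0, 0, 0]}, {"xyz": [0, 0, 0.086], "angular": [0, 0, 0]}, {"xyz": [0, 0, 0.086], "angular": [0, 0, 0]}, {"xyz": [0, 0, 0.086], "angular": [0, 0, 0]}]}}

```text
clock: 3.25
position: [0.5472, 0.2637, 0.0653]
ee_rot: [0.697, 0.718, 0.0, -0.0]
ft_force: [-1.0, -0.1, 0.2]
grip_width: 0.401
grasp_force: 0.0
```

>>> {"method": "carry_out", "body": {"motion": [{"xyz": [0, 0, 0], "angular": [0, 0, 0]}, {"xyz": [0, 0, 0], "angular": [0, 0, 0]}, {"xyz": [0, 0, 0], "angular": [0, 0, 0]}, {"xyz": [0, 0, 0], "angular": [0, 0, 0]}, {"xyz": [0, 0, 0], "angular": [0, 0, 0]}], "hand": 0.25}}

```text
clock: 3.75
position: [0.5471, 0.2633, 0.0649]
ee_rot: [0.697, 0.717, 0.0, -0.0]
ft_force: [-0.0, -0.5, 0.4]
grip_width: 0.251
grasp_force: 0.0
```

>>> {"method": "carry_out", "body": {"motion": [{"xyz": [0, 0.001, 0], "angular": [0, 0, -4]}, {"xyz": [-0.001, -0.007, 0], "angular": [0, 0, -12]}, {"xyz": [-0.003, -0.014, 0], "angular": [0, 0, -20]}, {"xyz": [-0.006, -0.021, 0], "angular": [0, 0, -28]}, {"xyz": [-0.01, -0.028, 0], "angular": [0, 0, -36]}, {"xyz": [-0.015, -0.034, 0], "angular": [0, 0, -44]}, {"xyz": [-0.021, -0.039, 0], "angular": [0, 0, -52]}, {"xyz": [-0.027, -0.043, 0], "angular": [0, 0, -60]}, {"xyz": [-0.034, -0.046, 0], "angular": [0, 0, -68]}, {"xyz": [-0.041, -0.049, 0], "angular": [0, 0, -76]}, {"xyz": [-0.047, -0.05, 0], "angular": [0, 0, -82]}, {"xyz": [-0.047, -0.05, 0], "angular": [0, 0, -82]}]}}

```text
clock: 4.95
position: [0.4986, 0.2141, 0.0649]
ee_rot: [0.055, 0.998, 0.0, 0.0]
ft_force: [-0.8, 1.0, -0.3]
grip_width: 0.252
grasp_force: 0.0
```

>>> {"method": "carry_out", "body": {"motion": [{"xyz": [0, 0, -0.05], "angular": [0, 0, 0]}, {"xyz": [0, 0, -0.1], "angular": [0, 0, 0]}, {"xyz": [0, 0, -0.14], "angular": [0, 0, 0]}, {"xyz": [0, 0, -0.14], "angular": [0, 0, 0]}, {"xyz": [0, 0, -0.14], "angular": [0, 0, 0]}], "hand": 0.5}}

```text
clock: 5.45
position: [0.4988, 0.2153, 0.2054]
ee_rot: [0.057, 0.998, 0.001, 0.001]
ft_force: [-0.7, -0.0, -1.3]
grip_width: 0.499
grasp_force: 0.0
```

```bash
python3 -c "
from h import *
c=camera('wrist');save(c,'w2.png');np.save('w2',c,allow_pickle=True)
print(proj(c,[[.554,.1598,.075],[.5111,-.0111,0],[.5567,.0728,.016]]))
goal([.5535,.16,.052],91.7)"
```

```text
[[228.5181 251.3771]
 [ 86.4503 206.6806]
 [161.0183 240.6889]]
shift m [-0.0613 -0.0483  0.1521] turn [-0.01 -0.03 -8.2 ] rows>= 3.4
```

View pics/w2.png

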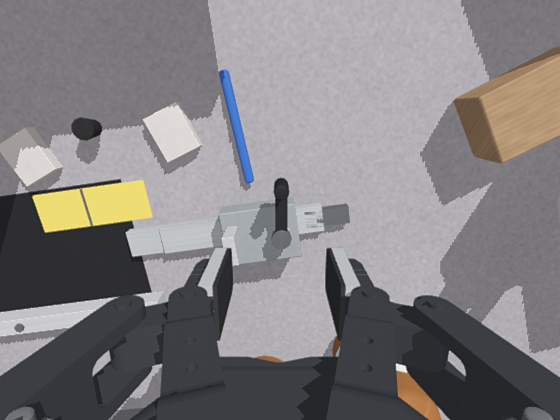

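The lever now points to the robot, so it is unlocked. The tab is at about (230,245), and the mark and stop face project where expected. Next I'll grip the tab.

>>> {"method": "carry_out", "body": {"motion": [{"xyz": [-0.058, -0.048, 0], "angular": [0, 0, -8.2]}, {"xyz": [-0.058, -0.048, 0.03], "angular": [0, 0, -8.2]}, {"xyz": [-0.058, -0.048, 0.06], "angular": [0, 0, -8.2]}, {"xyz": [-0.058, -0.048, 0.1], "angular": [0, 0, -8.2]}, {"xyz": [-0.058, -0.048, 0.13], "angular": [0, 0, -8.2]}, {"xyz": [-0.058, -0.048, 0.152], "angular": [0, 0, -8.2]}, {"xyz": [-0.058, -0.048, 0.152], "angular": [0, 0, -8.2]}, {"xyz": [-0.058, -0.048, 0.152], "angular": [0, 0, -8.2]}], "hand": 0.4}}

```text
clock: 6.3
position: [0.5501, 0.1605, 0.0522]
ee_rot: [-0.015, 1.0, -0.0, -0.001]
ft_force: [-0.0, 0.5, 0.5]
grip_width: 0.402
grasp_force: 0.0
```

>>> {"method": "carry_out", "body": {"motion": [{"xyz": [0, 0, 0], "angular": [0, 0, 0]}, {"xyz": [0, 0, 0], "angular": [0, 0, 0]}, {"xyz": [0, 0, 0], "angular": [0, 0, 0]}, {"xyz": [0, 0, 0], "angular": [0, 0, 0]}, {"xyz": [0, 0, 0], "angular": [0, 0, 0]}, {"xyz": [0, 0, 0], "angular": [0, 0, 0]}], "hand": 0, "grip_force": 40}}

```text
clock: 6.9
position: [0.5507, 0.1607, 0.0528]
ee_rot: [-0.016, 1.0, 0.0, 0.0]
ft_force: [0.4, -0.3, 0.3]
grip_width: -0.004
grasp_force: 0.0
```

```bash
python3 -c "
from h import *
c=camera('wrist');save(c,'w3.png',(60,120,340,320),2.5);np.save('w3',c,allow_pickle=True)
o=get_obs();print(o['position'],o['ft_force'],o['grip_width'])
print(proj(c,[[.5111,-.0111,0],[.5567,.0728,.016]]),R.from_quat(o['ee_rot']).as_matrix())"
```

```text
[0.5507 0.1606 0.0528] [-0.5376  0.3799 -0.3047] 0.0010267084838614623
[[ 19.7829 149.0199]
 [143.9221 226.869 ]] [[-0.9995 -0.0315  0.0001]
 [-0.0315  0.9995  0.0001]
 [-0.0001  0.0001 -1.    ]]
```

View pics/w3.png

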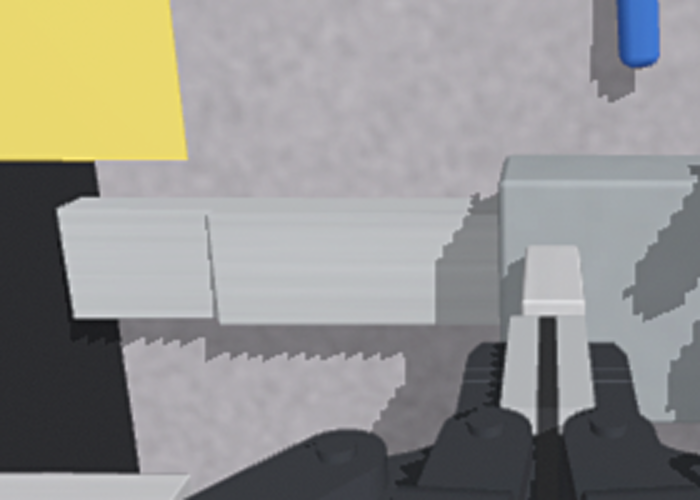

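The fingers shut fully, so they missed the tab and appear to be at its +x side. The tab's visible face is at crop (552,275). I'll check the geometry.

```bash
python3 - <<'E'
from h import *
c=np.load('w3.npy',allow_pickle=True).item(); cr=lambda x,y:[x/2.5+60,y/2.5+120]
pp=lambda P:((proj(c,P)-[60,120])*2.5).round()
print("cam",c["extrinsics"][:3,3])
print("TCP,+-11mm x, at z .0528/.075",pp([[.5507,.1606,.0528],[.5397,.1606,.0528],[.5397,.1606,.075]]))
print("tab expected corners top -x/+x, bottom -x",pp([[.539,.1598,.075],[.569,.1598,.075],[.539,.1598,.042]]))
print("face edge cast z=.075",cast(c,[cr(552,300),cr(552,313)],.075),"bottom .042",cast(c,[cr(552,246)],.042))
print("block front top edge",cast(c,[cr(600,185)],.042),"tongue edges",cast(c,[cr(140,207),cr(140,318)],.016))
# triangulate with w2: top edge
E
```

```text
cam [0.4819 0.1578 0.2214]
TCP,+-11mm x, at z .0528/.075 [[549. 310.]
 [551. 262.]
 [552. 300.]]
tab expected corners top -x/+x, bottom -x [[547. 297.]
 [542. 440.]
 [547. 243.]]
face edge cast z=.075 [[0.5396 0.1607 0.075 ]
 [0.5422 0.1608 0.075 ]] bottom .042 [[0.5396 0.1609 0.042 ]]
block front top edge [[0.5252 0.1709 0.042 ]] tongue edges [[0.5411 0.0563 0.016 ]
 [0.5715 0.0533 0.016 ]]
```

```bash
python3 - <<'E'
from h import *
c=np.load('w0.npy',allow_pickle=True).item()
print("w0c rows for tab front-bottom, front-top, back-top",((proj(c,[[.5396,.1605,.042],[.5396,.1605,.075],[.569,.1595,.075],[.5396,.1605,.05]])-[145,95])*3).round())
c=np.load('w1.npy',allow_pickle=True).item(); print("w1 TCP",proj(c,[[.5462,.2644,.1503],[.5462,.2644,.156]]))
c=camera("top"); save(c,"t3.png",(140,205,240,275),6)
E
```

```text
w0c rows for tab front-bottom, front-top, back-top [[490. 332.]
 [496. 352.]
 [492. 414.]
 [491. 336.]]
w1 TCP [[279.681  242.4136]
 [279.6959 246.5292]]
```

View pics/t3.png

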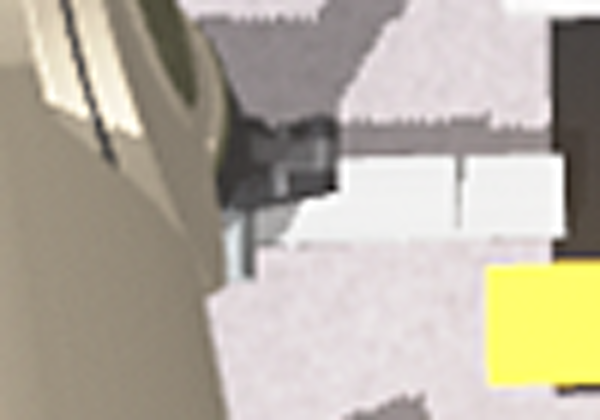

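>>> {"method": "carry_out", "body": {"motion": [{"xyz": [0, -0.003, 0], "angular": [0, 0, 0]}, {"xyz": [0, -0.006, 0], "angular": [0, 0, 0]}, {"xyz": [0, -0.009, 0], "angular": [0, 0, 0]}, {"xyz": [0, -0.012, 0], "angular": [0, 0, 0]}]}}

```text
clock: 7.4
position: [0.5511, 0.1482, 0.0527]
ee_rot: [-0.016, 1.0, -0.0, -0.0]
ft_force: [-0.4, 0.2, 0.2]
grip_width: 0.001
grasp_force: 0.0
```

```bash
python3 -c "
from h import *
c=camera('wrist');save(c,'w4.png',(140,160,420,360),2.8);np.save('w4',c,allow_pickle=True)
o=get_obs();print(o['position'],o['ft_force'],o['grip_width'],o['grasp_force'])"
```

```text
[0.5512 0.1477 0.0527] [ 0.6071 -0.7629 -0.4252] -0.004138769206188475 0.0
```

View pics/w4.png

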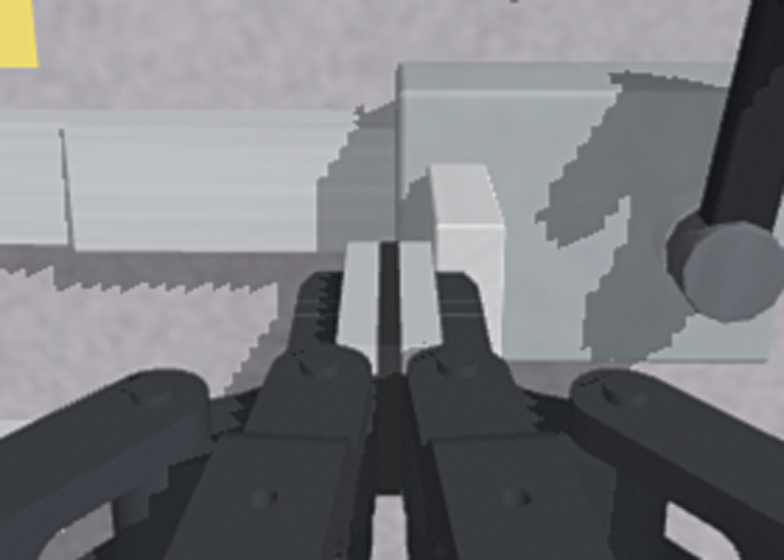

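The shut fingers passed the tab with no force and lie over its top at crop (390,245). The real fingertips therefore seem higher than I assumed. I'll probe the bare bench gently to calibrate the tip height.

>>> {"method": "carry_out", "body": {"motion": [{"xyz": [0, 0, -0.04], "angular": [0, 0, 0]}, {"xyz": [0.04, -0.035, -0.06], "angular": [0, 0, 0]}, {"xyz": [0.051, -0.048, -0.03], "angular": [0, 0, 0]}, {"xyz": [0.051, -0.048, 0.01], "angular": [0, 0, 0]}, {"xyz": [0.051, -0.048, 0.02], "angular": [0, 0, 0]}, {"xyz": [0.051, -0.048, 0.025], "angular": [0, 0, 0]}, {"xyz": [0.051, -0.048, 0.03], "angular": [0, 0, 0]}, {"xyz": [0.051, -0.048, 0.03], "angular": [0, 0, 0]}, {"xyz": [0.051, -0.048, 0.03], "angular": [0, 0, 0]}]}}

```text
clock: 8.35
position: [0.5024, 0.0995, 0.0235]
ee_rot: [-0.016, 1.0, 0.0, 0.001]
ft_force: [1.1, -0.4, -0.2]
grip_width: 0.0
grasp_force: 0.0
```

```bash
python3 -c "
from h import *
c=camera('scene');np.save('s5',c,allow_pickle=True)
o=get_obs();p=o['position'];print(p,o['ft_force']);q=proj(c,[p,p+[0,0,.02],[p[0],p[1],0]]);print(q)
u,v=q[0].astype(int);save(c,'s5.png',(u-40,v-40,u+40,v+30),7);print(u-40,v-40)"
```

```text
[0.5024 0.0994 0.0235] [ 0.3489 -0.0052 -0.8338]
[[349.6914 237.7675]
 [350.3594 231.1993]
 [348.9205 245.3462]]
309 197
```

View pics/s5.png

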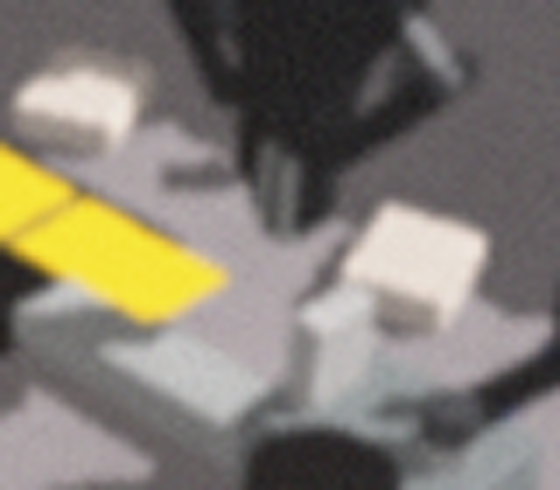

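The fingertip appears at crop (285,235), while the reported TCP projects to (285,286). The real tips are therefore about 21 mm above the reported TCP. I'll confirm this by contact.

>>> {"method": "carry_out", "body": {"motion": [{"xyz": [0, 0, 0.01], "angular": [0, 0, 0]}, {"xyz": [0, 0, 0.02], "angular": [0, 0, 0]}, {"xyz": [0, 0, 0.026], "angular": [0, 0, 0]}, {"xyz": [0, 0, 0.03], "angular": [0, 0, 0]}, {"xyz": [0, 0, 0.034], "angular": [0, 0, 0]}, {"xyz": [0, 0, 0.036], "angular": [0, 0, 0]}, {"xyz": [0, 0, 0.036], "angular": [0, 0, 0]}]}}

```text
clock: 9.1
position: [0.5016, 0.0991, -0.0135]
ee_rot: [-0.016, 1.0, -0.0, -0.0]
ft_force: [0.0, -0.4, -0.5]
grip_width: -0.002
grasp_force: 0.0
```

>>> {"method": "carry_out", "body": {"motion": [{"xyz": [0, 0, 0.002], "angular": [0, 0, 0]}, {"xyz": [0, 0, 0.004], "angular": [0, 0, 0]}, {"xyz": [0, 0, 0.004], "angular": [0, 0, 0]}]}}

```text
clock: 9.4
position: [0.5015, 0.0991, -0.0175]
ee_rot: [-0.016, 1.0, 0.0, -0.0]
ft_force: [0.3, -0.4, -0.3]
grip_width: -0.003
grasp_force: 0.0
```

>>> {"method": "carry_out", "body": {"motion": [{"xyz": [0, 0, 0.001], "angular": [0, 0, 0]}, {"xyz": [0, 0, 0.002], "angular": [0, 0, 0]}, {"xyz": [0, 0, 0.002], "angular": [0, 0, 0]}]}}

```text
clock: 9.7
position: [0.5016, 0.0991, -0.0194]
ee_rot: [-0.016, 1.0, 0.0, -0.0]
ft_force: [1.5, -0.1, 0.0]
grip_width: -0.0
grasp_force: 0.0
```

>>> {"method": "carry_out", "body": {"motion": [{"xyz": [0, 0, 0.001], "angular": [0, 0, 0]}, {"xyz": [0, 0, 0.002], "angular": [0, 0, 0]}, {"xyz": [0, 0, 0.002], "angular": [0, 0, 0]}]}}

```text
clock: 10.0
position: [0.5015, 0.0991, -0.0215]
ee_rot: [-0.016, 1.0, 0.0, -0.0]
ft_force: [0.6, -0.0, 0.1]
grip_width: -0.0
grasp_force: 0.0
```

>>> {"method": "carry_out", "body": {"motion": [{"xyz": [0, 0, 0.001], "angular": [0, 0, 0]}, {"xyz": [0, 0, 0.001], "angular": [0, 0, 0]}]}}

```text
clock: 10.2
position: [0.5016, 0.0991, -0.0224]
ee_rot: [-0.016, 1.0, 0.0, -0.0]
ft_force: [-0.6, -0.0, -0.3]
grip_width: 0.001
grasp_force: 0.0
```

>>> {"method": "carry_out", "body": {"motion": [{"xyz": [0, 0, 0.001], "angular": [0, 0, 0]}, {"xyz": [0, 0, 0.001], "angular": [0, 0, 0]}]}}

```text
clock: 10.4
position: [0.5016, 0.0991, -0.0234]
ee_rot: [-0.016, 1.0, 0.0, -0.0]
ft_force: [0.1, -0.7, 0.7]
grip_width: -0.001
grasp_force: 0.0
```

>>> {"method": "carry_out", "body": {"motion": [{"xyz": [0, 0, 0.001], "angular": [0, 0, 0]}, {"xyz": [0, 0, 0.001], "angular": [0, 0, 0]}]}}

```text
clock: 10.6
position: [0.5016, 0.0991, -0.0244]
ee_rot: [-0.016, 1.0, 0.0, -0.0]
ft_force: [0.6, 0.3, -0.9]
grip_width: 0.0
grasp_force: 0.0
```

>>> {"method": "carry_out", "body": {"motion": [{"xyz": [0, 0, 0.001], "angular": [0, 0, 0]}, {"xyz": [0, 0, 0.001], "angular": [0, 0, 0]}]}}

```text
clock: 10.8
position: [0.5017, 0.0991, -0.0245]
ee_rot: [-0.016, 1.0, 0.0, -0.0]
ft_force: [-5.2, -1.4, 12.2]
grip_width: 0.001
grasp_force: 6.4
```

Contact came at a reported z of -0.0245, so tip z = reported z + 24.5 mm. I'll build that into the helper and regrip the tab.

```bash
sed -i 's/np.array(xyz)-o\["position"\]/np.array(xyz)-[0,0,.0245]-o["position"]/; s/to world TCP xyz/to world real-tip xyz/' h.py; python3 -c "
from h import *
goal([.553,.1605,.055],91.7)"
```

```text
shift m [-0.0532  0.0597 -0.055 ] turn [ 0.02 -0.01  0.11] rows>= 1.9
```

>>> {"method": "carry_out", "body": {"motion": [{"xyz": [0, 0, -0.05], "angular": [0, 0, 0]}, {"xyz": [0, 0, -0.1], "angular": [0, 0, 0]}, {"xyz": [-0.02, 0.02, -0.13], "angular": [0, 0, 0]}, {"xyz": [-0.053, 0.06, -0.13], "angular": [0, 0, 0]}, {"xyz": [-0.053, 0.06, -0.13], "angular": [0, 0, 0]}, {"xyz": [-0.053, 0.06, -0.1], "angular": [0, 0, 0]}, {"xyz": [-0.053, 0.06, -0.08], "angular": [0, 0, 0]}, {"xyz": [-0.053, 0.06, -0.065], "angular": [0, 0, 0]}, {"xyz": [-0.053, 0.06, -0.055], "angular": [0, 0, 0]}, {"xyz": [-0.053, 0.06, -0.055], "angular": [0, 0, 0]}], "hand": 0.4}}

```text
clock: 11.8
position: [0.552, 0.1604, 0.0286]
ee_rot: [-0.016, 1.0, -0.0, -0.001]
ft_force: [-0.3, -0.0, 0.1]
grip_width: 0.397
grasp_force: 0.0
```

>>> {"method": "carry_out", "body": {"motion": [{"xyz": [0, 0, 0], "angular": [0, 0, 0]}, {"xyz": [0, 0, 0], "angular": [0, 0, 0]}, {"xyz": [0, 0, 0], "angular": [0, 0, 0]}, {"xyz": [0, 0, 0], "angular": [0, 0, 0]}, {"xyz": [0, 0, 0], "angular": [0, 0, 0]}, {"xyz": [0, 0, 0], "angular": [0, 0, 0]}], "hand": 0, "grip_force": 40}}

```text
clock: 12.4
position: [0.5534, 0.1612, 0.0308]
ee_rot: [-0.016, 1.0, 0.0, 0.001]
ft_force: [-2.0, 1.5, 7.2]
grip_width: 0.132
grasp_force: 40.8
```

```bash
python3 - <<'E'
from h import *
o=get_obs();print(o["position"],o["ft_force"],o["grip_width"],o["grasp_force"])
m=np.array([.5111,-.0111]); a=.0300; ey=np.array([-np.sin(a),np.cos(a)])
print("stop rel mark from tab", (o["position"][:2]-m)@ey-.087)
E
```

```text
[0.5534 0.1612 0.0308] [-2.0168  1.4999  7.1625] 0.1324817166800234 40.80901265144348
stop rel mark from tab 0.08391671733044481
```

>>> {"method": "carry_out", "body": {"motion": [{"xyz": [0, -0.005, 0], "angular": [0, 0, 0]}, {"xyz": [0, -0.015, 0], "angular": [0, 0, 0]}, {"xyz": [0, -0.03, 0], "angular": [0, 0, 0]}, {"xyz": [0, -0.045, 0], "angular": [0, 0, 0]}, {"xyz": [0, -0.06, 0], "angular": [0, 0, 0]}, {"xyz": [0, -0.072, 0], "angular": [0, 0, 0]}, {"xyz": [0, -0.079, 0], "angular": [0, 0, 0]}, {"xyz": [0, -0.079, 0], "angular": [0, 0, 0]}, {"xyz": [0, -0.079, 0], "angular": [0, 0, 0]}]}}

```text
clock: 13.3
position: [0.5557, 0.0829, 0.0308]
ee_rot: [-0.016, 1.0, 0.001, 0.001]
ft_force: [-2.7, 2.0, 7.6]
grip_width: 0.129
grasp_force: 41.2
```

```bash
python3 - <<'E'
from h import *
o=get_obs();print(o["position"],o["ft_force"],o["grip_width"],o["grasp_force"])
c=camera("wrist");np.save("w6",c,allow_pickle=True); save(c,"w6.png",(60,110,300,290),3.2)
E
```

```text
[0.5557 0.0829 0.0308] [-2.7444  1.9506  7.5747] 0.1294608759212873 41.15693986415863
```

View pics/w6.png

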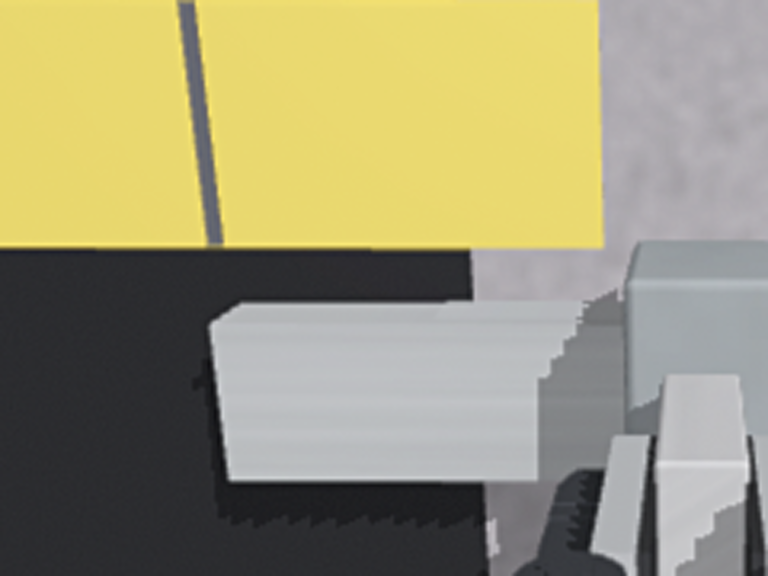

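The tab is gripped. The tongue's top stop edge runs from crop (210,325) to (230,480), and the mark runs from (187,2) to (215,243).

```bash
python3 - <<'E'
from h import *
c=np.load('w6.npy',allow_pickle=True).item(); f=lambda L:[[x/3.2+60-.34,y/3.2+110-.34] for x,y in L]
mk=cast(c,f([(187,2),(215,243)]),0)[:,:2]; st=cast(c,f([(211,325),(230,480)]),.016)[:,:2]
print(mk,st); d=mk[1]-mk[0]; print("mark yaw",np.arctan2(d[1],d[0]), "stop yaw",np.arctan2(*(st[1]-st[0])[::-1]))
for a in(.028,.03,.032):
    ey=np.array([-np.sin(a),np.cos(a)]); print(a,"stop-mark mm",(st.mean(0)-mk.mean(0))@ey*1000)
E
```

```text
[[ 0.4892 -0.0119]
 [ 0.5332 -0.0108]] [[ 0.5444 -0.0056]
 [ 0.5745 -0.0048]]
mark yaw 0.024536305654035237 stop yaw 0.02724477448899045
0.028 stop-mark mm 4.816284548031745
0.03 stop-mark mm 4.719326746459407
0.032 stop-mark mm 4.622350067586375
```

>>> {"method": "carry_out", "body": {"motion": [{"xyz": [0, -0.003, 0], "angular": [0, 0, 0]}, {"xyz": [0, -0.005, 0], "angular": [0, 0, 0]}, {"xyz": [0, -0.005, 0], "angular": [0, 0, 0]}, {"xyz": [0, -0.005, 0], "angular": [0, 0, 0]}]}}

```text
clock: 13.75
position: [0.5558, 0.0796, 0.0308]
ee_rot: [-0.017, 1.0, 0.002, 0.001]
ft_force: [-2.0, 7.6, 5.9]
grip_width: 0.133
grasp_force: 41.0
```

```bash
python3 - <<'E'
from h import *
o=get_obs();print(o["position"],o["grip_width"])
c=camera("wrist");np.save("w7",c,allow_pickle=True)
G=c["img"].sum(2).astype(float)
# mark columns & stop edge columns, sub-pixel
P=[];S=[];H=hsv(c)
for v in range(112,185):
    u=np.arange(90,220); g=G[v,u]; w=np.clip(np.median(g)-g-100,0,None)
    if w.sum()>0: P.append([(u*w).sum()/w.sum(),v])
for v in range(214,258):
    g=cv2.GaussianBlur(G[v:v+1],(3,1),0)[0]; k=np.argmax(np.diff(g)[105:180])+105; S.append([k+.5,v])
P=np.array(P);S=np.array(S);print(P[::12],S[::8])
mk=cast(c,P,0)[:,:2]; st=cast(c,S,.016)[:,:2]
print("yaw",np.polyfit(mk[:,0],mk[:,1],1)[0],np.polyfit(st[:,0],st[:,1],1)[0]); ey=np.array([-.03,.99955])
print("diff mm",(np.median(st,0)-np.median(mk,0))@ey*1000, np.median(mk,0))
E
```

```text
[0.5558 0.0796 0.0308] 0.13308293749991446
[[123.5422 112.    ]
 [125.0892 124.    ]
 [126.3709 136.    ]
 [127.8694 148.    ]
 [129.1191 160.    ]
 [130.6746 172.    ]
 [132.0499 184.    ]] [[125.5 214. ]
 [126.5 222. ]
 [127.5 230. ]
 [128.5 238. ]
 [129.5 246. ]
 [130.5 254. ]]
yaw 0.030671812998505257 0.029329639455404056
diff mm 1.135116527037798 [ 0.5106 -0.0114]
```

>>> {"method": "carry_out", "body": {"motion": [{"xyz": [0, -0.002, 0], "angular": [0, 0, 0]}, {"xyz": [0, -0.002, 0], "angular": [0, 0, 0]}, {"xyz": [0, -0.002, 0], "angular": [0, 0, 0]}]}}

```text
clock: 14.1
position: [0.5558, 0.0778, 0.0308]
ee_rot: [-0.017, 1.0, 0.002, 0.001]
ft_force: [-3.0, 8.8, 6.4]
grip_width: 0.129
grasp_force: 41.0
```

>>> {"method": "carry_out", "body": {"motion": [{"xyz": [0, 0, 0], "angular": [0, 0, 0]}, {"xyz": [0, 0, 0], "angular": [0, 0, 0]}, {"xyz": [0, 0, 0], "angular": [0, 0, 0]}, {"xyz": [0, 0, 0], "angular": [0, 0, 0]}], "hand": 0.4}}

```text
clock: 14.5
position: [0.5554, 0.0743, 0.0296]
ee_rot: [-0.016, 1.0, -0.0, -0.0]
ft_force: [0.3, -0.5, -0.1]
grip_width: 0.403
grasp_force: 0.0
```

```bash
cat > st.py <<'E'
from h import *
def stopdiff():
    c=camera("wrist"); G=c["img"].sum(2).astype(float); P=[];S=[]
    m0=proj(c,[[.492,-.0115,0],[.532,-.0105,0]]); s0=proj(c,[[.545,-.010,.016],[.569,-.0095,.016]])
    for v in range(int(m0[0,1]),int(m0[1,1])):
        uc=int(np.interp(v,m0[:,1],m0[:,0])); u=np.arange(uc-12,uc+13); g=G[v,u]; w=np.clip(np.median(g)-g-100,0,None)
        if w.sum()>0: P.append([(u*w).sum()/w.sum(),v])
    for v in range(int(s0[0,1]),int(s0[1,1])):
        uc=int(np.interp(v,s0[:,1],s0[:,0])); g=cv2.GaussianBlur(G[v:v+1],(3,1),0)[0]; k=np.argmax(np.diff(g)[uc-12:uc+12])+uc-12; S.append([k+.5,v])
    mk=np.median(cast(c,P,0),0)[:2]; st=np.median(cast(c,S,.016),0)[:2]
    return (st-mk)@np.array([-.03,.99955])*1000
E
python3 - <<'E'
from st import *
print("diff",stopdiff()); o=get_obs(); print(o["position"],o["grip_width"],o["ft_force"])
a=.03;ex=np.array([np.cos(a),np.sin(a)]);ey=np.array([-np.sin(a),np.cos(a)])
m=np.array([.5111,-.0111]); pv=m+.048*ex+.137*ey; th=1.45
k=pv+.055*(-np.sin(th)*ex+np.cos(th)*ey); print("pivot",pv,"knob",k)
goal([*k,.15],1.7+np.degrees(th)); goal([*k,.067],1.7+np.degrees(th))
E
```

```text
diff -0.6964920338340015
[0.5554 0.0744 0.0296] 0.4008489304297858 [-0.0549  0.3308  0.4906]
pivot [0.555  0.1273] knob [0.5002 0.1323]
shift m [ 0.0534  0.0595 -0.0959] turn [-0.01 -0.    7.01] rows>= 2.5
shift m [ 0.0534  0.0595 -0.0129] turn [-0.01 -0.    7.01] rows>= 1.6
```

>>> {"method": "carry_out", "body": {"motion": [{"xyz": [0, 0, -0.05], "angular": [0, 0, 0]}, {"xyz": [0, 0, -0.1], "angular": [0, 0, 0]}, {"xyz": [0.03, 0.03, -0.1], "angular": [0, 0, 7]}, {"xyz": [0.053, 0.06, -0.1], "angular": [0, 0, 7]}, {"xyz": [0.053, 0.06, -0.08], "angular": [0, 0, 7]}, {"xyz": [0.053, 0.06, -0.05], "angular": [0, 0, 7]}, {"xyz": [0.053, 0.06, -0.025], "angular": [0, 0, 7]}, {"xyz": [0.053, 0.06, -0.013], "angular": [0, 0, 7]}, {"xyz": [0.053, 0.06, -0.013], "angular": [0, 0, 7]}], "hand": 0.4}}

```text
clock: 15.45
position: [0.4996, 0.1325, 0.0414]
ee_rot: [0.045, 0.999, -0.001, -0.001]
ft_force: [-0.5, 1.1, 0.3]
grip_width: 0.404
grasp_force: 0.0
```

>>> {"method": "carry_out", "body": {"motion": [{"xyz": [0, 0, 0], "angular": [0, 0, 0]}, {"xyz": [0, 0, 0], "angular": [0, 0, 0]}, {"xyz": [0, 0, 0], "angular": [0, 0, 0]}, {"xyz": [0, 0, 0], "angular": [0, 0, 0]}], "hand": 0.25}}

```text
clock: 15.85
position: [0.501, 0.1332, 0.0434]
ee_rot: [0.045, 0.999, 0.0, 0.001]
ft_force: [-0.3, -1.1, -0.1]
grip_width: 0.247
grasp_force: 0.0
```

```bash
python3 - <<'E'
from st import *
o=get_obs(); print(o["position"],o["grip_width"],o["ft_force"],stopdiff())
M=R.from_quat(o["ee_rot"]).as_matrix(); a=.03;ex=np.array([np.cos(a),np.sin(a)]);ey=np.array([-np.sin(a),np.cos(a)]);pv=np.array([.555,.1273])
for t in [83,76,68,60,52,44,36,28,20,12,4,-1]:
    th=np.radians(t);p=pv+.055*(-np.sin(th)*ex+np.cos(th)*ey); print(t,83-t,(M.T@(np.r_[p,0]-o["position"]))[:2].round(4))
E
```

```text
[0.501  0.1332 0.0434] 0.24746131542365432 [-0.3186 -1.1076 -0.0843] -0.5674378847396165
83 0 [ 0.0007 -0.001 ]
76 7 [0.0003 0.0057]
68 15 [-0.0011  0.0133]
60 23 [-0.0037  0.0205]
52 31 [-0.0072  0.0274]
44 39 [-0.0116  0.0336]
36 47 [-0.0168  0.0392]
28 55 [-0.0228  0.0441]
20 63 [-0.0294  0.048 ]
12 71 [-0.0364  0.051 ]
4 79 [-0.0438  0.053 ]
-1 84 [-0.0486  0.0537]
```

>>> {"method": "carry_out", "body": {"motion": [{"xyz": [0, 0.006, 0], "angular": [0, 0, 7]}, {"xyz": [-0.001, 0.013, 0], "angular": [0, 0, 15]}, {"xyz": [-0.004, 0.021, 0], "angular": [0, 0, 23]}, {"xyz": [-0.007, 0.027, 0], "angular": [0, 0, 31]}, {"xyz": [-0.012, 0.034, 0], "angular": [0, 0, 39]}, {"xyz": [-0.017, 0.039, 0], "angular": [0, 0, 47]}, {"xyz": [-0.023, 0.044, 0], "angular": [0, 0, 55]}, {"xyz": [-0.029, 0.048, 0], "angular": [0, 0, 63]}, {"xyz": [-0.036, 0.051, 0], "angular": [0, 0, 71]}, {"xyz": [-0.044, 0.053, 0], "angular": [0, 0, 79]}, {"xyz": [-0.0495, 0.054, 0], "angular": [0, 0, 84]}, {"xyz": [-0.0495, 0.054, 0], "angular": [0, 0, 84]}]}}

```text
clock: 17.1
position: [0.5551, 0.1827, 0.0427]
ee_rot: [0.702, 0.712, 0.0, 0.0]
ft_force: [-0.0, 0.7, 0.5]
grip_width: 0.251
grasp_force: 0.0
```

>>> {"method": "carry_out", "body": {"motion": [{"xyz": [0, 0, 0], "angular": [0, 0, 0]}, {"xyz": [0, 0, 0], "angular": [0, 0, 0]}, {"xyz": [0, 0, -0.05], "angular": [0, 0, 0]}, {"xyz": [0, 0, -0.1], "angular": [0, 0, 0]}, {"xyz": [0, 0, -0.15], "angular": [0, 0, -8]}, {"xyz": [0, 0, -0.2], "angular": [0, 0, -16]}, {"xyz": [0.06, 0, -0.25], "angular": [0, 0, -24]}, {"xyz": [0.09, 0, -0.28], "angular": [0, 0, -32]}, {"xyz": [0.12, 0, -0.28], "angular": [0, 0, -40]}, {"xyz": [0.15, 0, -0.28], "angular": [0, 0, -48]}, {"xyz": [0.16, 0, -0.28], "angular": [0, 0, -56]}, {"xyz": [0.17, 0, -0.28], "angular": [0, 0, -64]}]}}

```text
clock: 18.3
position: [0.5519, 0.3533, 0.3225]
ee_rot: [0.214, 0.977, -0.0, -0.0]
ft_force: [0.2, 0.1, -0.2]
grip_width: 0.252
grasp_force: 0.0
```

```bash
python3 - <<'E'
from st import *
o=get_obs(); print(o["position"],o["ee_rot"],o["ft_force"]); goal([.44,-.05,.33],91.7)
E
```

```text
[0.5519 0.3533 0.3225] [ 0.2139  0.9768 -0.0001 -0.0001] [ 0.2229  0.1389 -0.2487]
shift m [-0.0669 -0.4132  0.0171] turn [ -0.01  -0.01 -26.41] rows>= 8.4
```

>>> {"method": "carry_out", "body": {"motion": [{"xyz": [-0.067, -0.413, 0.017], "angular": [0, 0, -26.4]}, {"xyz": [-0.067, -0.413, 0.017], "angular": [0, 0, -26.4]}, {"xyz": [-0.067, -0.413, 0.017], "angular": [0, 0, -26.4]}, {"xyz": [-0.067, -0.413, 0.017], "angular": [0, 0, -26.4]}, {"xyz": [-0.067, -0.413, 0.017], "angular": [0, 0, -26.4]}, {"xyz": [-0.067, -0.413, 0.017], "angular": [0, 0, -26.4]}, {"xyz": [-0.067, -0.413, 0.017], "angular": [0, 0, -26.4]}, {"xyz": [-0.067, -0.413, 0.017], "angular": [0, 0, -26.4]}, {"xyz": [-0.067, -0.413, 0.017], "angular": [0, 0, -26.4]}, {"xyz": [-0.067, -0.413, 0.017], "angular": [0, 0, -26.4]}, {"xyz": [-0.067, -0.413, 0.017], "angular": [0, 0, -26.4]}]}}

```text
clock: 19.4
position: [0.4371, -0.0496, 0.3059]
ee_rot: [-0.011, 1.0, 0.0, 0.0]
ft_force: [0.7, 0.9, -0.3]
grip_width: 0.253
grasp_force: 0.0
```

```bash
python3 - <<'E'
from st import *
print("diff",stopdiff())
c=camera("wrist");np.save("w8",c,allow_pickle=True);save(c,"w8.png",None,1.4); print(get_obs()["position"])
E
```

```text
diff -2.1064498370520637
[ 0.4374 -0.0487  0.3056]
```

View pics/w8.png

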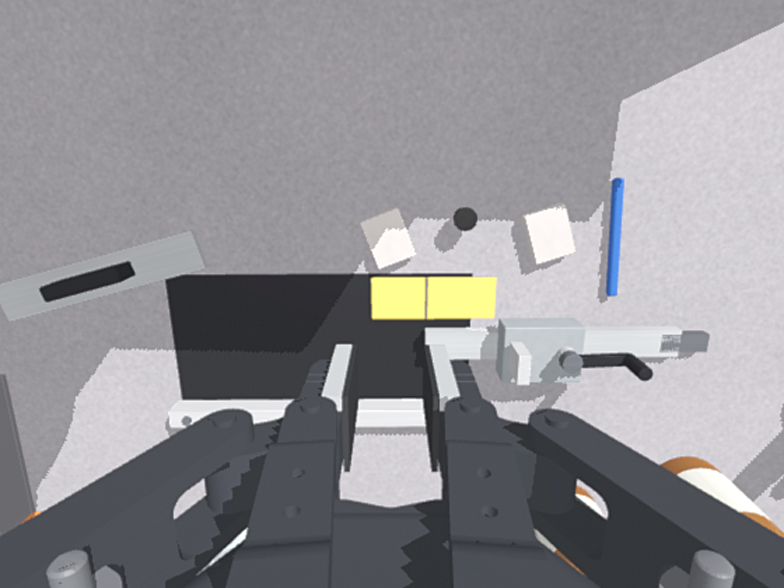

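The clamp is locked, with the arm pointing left. The panels are at crop (387,239) and (549,236), and the straightedge rib is at (88,281). Next I'll sample colours so I can segment them.

```bash
python3 - <<'E'
from st import *
c=np.load('w8.npy',allow_pickle=True).item(); I=c["img"].astype(int)
for n,(x,y) in dict(litpanel=(549,236),panR_shadow=(385,225),panR_lit=(395,252),bench_lit=(500,240),bench_sh=(300,200),bench_sh2=(430,160),se_top=(160,260),se2=(20,300),rib=(88,281),panside=(545,262)).items():
    x=int(x/1.4);y=int(y/1.4); print(n,I[y-1:y+2,x-1:x+2].reshape(-1,3).mean(0).round())
E
```

```text
litpanel [253. 247. 246.]
panR_shadow [197. 192. 190.]
panR_lit [255. 249. 247.]
bench_lit [207. 204. 209.]
bench_sh [155. 152. 157.]
bench_sh2 [155. 151. 157.]
se_top [166. 169. 171.]
se2 [168. 170. 173.]
rib [44. 45. 48.]
panside [192. 189. 191.]
```

```bash
cat >> st.py <<'E'
def panels(c,z=.014,amin=100,lim=(.30,.70,-.45,.32)):
    I=cv2.GaussianBlur(c["img"],(3,3),0).astype(int); d=I[...,0]-I[...,2]
    m=((d>2)&(d<30)&(I[...,0]>175)&(abs(I[...,0]-I[...,1])<14)).astype(np.uint8)
    m=cv2.morphologyEx(m,cv2.MORPH_OPEN,np.ones((3,3),np.uint8)); m=cv2.morphologyEx(m,cv2.MORPH_CLOSE,np.ones((3,3),np.uint8))
    out=[]
    for uv,p,s,a in rect(c,m,z,amin):
        if not(lim[0]<p[0]<lim[1] and lim[2]<p[1]<lim[3]) or not(30<s.min() and s.max()<62): continue
        out.append((p,s,((a if s[0]>s[1] else a+90)+90)%180-90,uv))   # angle of 50 mm side
    return out
def rib(c,z=.038,amin=60):
    I=c["img"].max(2); m=(I<85).astype(np.uint8); out=[]
    for uv,p,s,a in rect(c,m,z,amin):
        if 60<s.max()<95 and 10<s.min()<24: out.append((p,s,((a if s[0]>s[1] else a+90))%180,uv))
    return out
E
python3 - <<'E'
from st import *
w=np.load('w8.npy',allow_pickle=True).item(); t=camera("top")
for n,c in(("w",w),("t",t)):
    for f in(panels,rib):
        for r in f(c): print(n,f.__name__,*r)
E
```

```text
w panels [ 0.4467 -0.0518] [50.7612 40.6511] 22.840070724487305 [277.0087 169.7739]
w panels [0.4378 0.1077] [52.6293 41.3418] 19.54364013671875 [392.3171 166.6585]
w rib [0.5635 0.1834] [76.7503 23.0454] 77.57035827636719 [439.5909 259.1455]
w rib [ 0.4915 -0.3404] [16.2662 94.8383] 106.54101371765137 [ 62.     200.8472]
t rib [ 0.4942 -0.3441] [15.7041 84.8622] 106.72816467285156 [402.7531 264.0247]
```

The straightedge has been knocked and is now at about (0.494, -0.344). Next is the left panel: move over it and grip.

```bash
python3 -c "
from st import *
goal([.4378,.1077,.12],109.5)"
```

```text
shift m [-0.0041  0.1563  0.2101] turn [ -0.    -0.01 -18.15] rows>= 5.2
```

>>> {"method": "carry_out", "body": {"motion": [{"xyz": [-0.004, 0.156, 0.21], "angular": [0, 0, -18.1]}, {"xyz": [-0.004, 0.156, 0.21], "angular": [0, 0, -18.1]}, {"xyz": [-0.004, 0.156, 0.21], "angular": [0, 0, -18.1]}, {"xyz": [-0.004, 0.156, 0.21], "angular": [0, 0, -18.1]}, {"xyz": [-0.004, 0.156, 0.21], "angular": [0, 0, -18.1]}, {"xyz": [-0.004, 0.156, 0.21], "angular": [0, 0, -18.1]}, {"xyz": [-0.004, 0.156, 0.21], "angular": [0, 0, -18.1]}, {"xyz": [-0.004, 0.156, 0.21], "angular": [0, 0, -18.1]}], "hand": 0.75}}

```text
clock: 20.35
position: [0.4387, 0.1058, 0.0967]
ee_rot: [-0.168, 0.986, -0.0, 0.001]
ft_force: [-0.3, -0.4, -0.0]
grip_width: 0.75
grasp_force: 0.0
```

```bash
python3 - <<'E'
from st import *
c=camera("wrist"); print(get_obs()["position"])
P=panels(c,amin=300)
for r in P: print(*r)
if P:
    r=min(P,key=lambda r:abs(r[0][1]-.108)); goal([*r[0],.002],r[2]+90)
w=np.load('w8.npy',allow_pickle=True).item()
if P: print("height check",tri(w,[392.3,166.7],c,r[3]))
E
```

```text
[0.4391 0.1056 0.0972]
[0.4383 0.1082] [50.8453 40.0064] 19.40509796142578 [282.0633 204.2941]
[ 0.453  -0.0462] [34.4384 46.5899] -66.99781799316406 [ 82.8132 159.2747]
shift m [0.0001 0.0028 0.1197] turn [-0.    0.12 -0.15] rows>= 2.4
height check [0.4382 0.1078 0.0135]
```

Two views give a panel top height of 13.5 mm, which matches the text. I'll descend and grip.

>>> {"method": "carry_out", "body": {"motion": [{"xyz": [0, 0.003, 0.04], "angular": [0, 0, 0]}, {"xyz": [0, 0.003, 0.08], "angular": [0, 0, 0]}, {"xyz": [0, 0.003, 0.1], "angular": [0, 0, 0]}, {"xyz": [0, 0.003, 0.112], "angular": [0, 0, 0]}, {"xyz": [0, 0.003, 0.119], "angular": [0, 0, 0]}, {"xyz": [0, 0.003, 0.119], "angular": [0, 0, 0]}]}}

```text
clock: 21.0
position: [0.4376, 0.1088, -0.0228]
ee_rot: [-0.167, 0.986, 0.0, 0.0]
ft_force: [-0.6, -0.2, 0.6]
grip_width: 0.749
grasp_force: 0.0
```

>>> {"method": "carry_out", "body": {"motion": [{"xyz": [0, 0, 0], "angular": [0, 0, 0]}, {"xyz": [0, 0, 0], "angular": [0, 0, 0]}, {"xyz": [0, 0, 0], "angular": [0, 0, 0]}, {"xyz": [0, 0, 0], "angular": [0, 0, 0]}, {"xyz": [0, 0, 0], "angular": [0, 0, 0]}, {"xyz": [0, 0, 0], "angular": [0, 0, 0]}], "hand": 0, "grip_force": 50}}

```text
clock: 21.6
position: [0.438, 0.1093, -0.0219]
ee_rot: [-0.168, 0.986, 0.0, 0.001]
ft_force: [-2.5, -0.4, 8.4]
grip_width: 0.452
grasp_force: 50.2
```

>>> {"method": "carry_out", "body": {"motion": [{"xyz": [0, 0, -0.03], "angular": [0, 0, 0]}, {"xyz": [0, 0, -0.07], "angular": [0, 0, 0]}, {"xyz": [0, 0, -0.07], "angular": [0, 0, 0]}]}}

```text
clock: 21.9
position: [0.4402, 0.1101, 0.0516]
ee_rot: [-0.168, 0.986, 0.001, 0.004]
ft_force: [1.0, 0.2, -1.2]
grip_width: 0.451
grasp_force: 52.4
```

```bash
python3 - <<'E'
from st import *
o=get_obs(); print(o["position"],o["grip_width"],o["grasp_force"],o["ft_force"])
a=.03;ex=np.array([np.cos(a),np.sin(a)]);ey=np.array([-np.sin(a),np.cos(a)]);m=np.array([.5108,-.0113])
# panel centre rel mark: bed x 15 -> 93 ; aim 3 mm short
for y in(-.080,-.142):
    p=m+.089*ex+y*ey; print(p); goal([*p,.056],91.72)
E
```

```text
[0.4402 0.1101 0.0516] 0.450984323665777 52.38991141319275 [ 0.9844  0.2133 -1.2104]
[ 0.6022 -0.0886]
shift m [-0.087  -0.2411  0.0206] turn [ 0.12  0.47 17.58] rows>= 5.1
[ 0.604  -0.1506]
shift m [-0.0683 -0.3002  0.0204] turn [ 0.12  0.47 17.58] rows>= 6.2
```

>>> {"method": "carry_out", "body": {"motion": [{"xyz": [-0.02, -0.05, -0.02], "angular": [0, 0, 3]}, {"xyz": [-0.035, -0.095, -0.02], "angular": [0, 0, 8]}, {"xyz": [-0.055, -0.14, -0.02], "angular": [0, 0, 13]}, {"xyz": [-0.072, -0.19, -0.02], "angular": [0, 0, 17.6]}, {"xyz": [-0.087, -0.225, -0.02], "angular": [0, 0, 17.6]}, {"xyz": [-0.087, -0.241, -0.01], "angular": [0, 0, 17.6]}, {"xyz": [-0.087, -0.241, 0.01], "angular": [0, 0, 17.6]}, {"xyz": [-0.087, -0.241, 0.03], "angular": [0, 0, 17.6]}, {"xyz": [-0.087, -0.241, 0.05], "angular": [0, 0, 17.6]}, {"xyz": [-0.087, -0.241, 0.065], "angular": [0, 0, 17.6]}, {"xyz": [-0.087, -0.241, 0.071], "angular": [0, 0, 17.6]}, {"xyz": [-0.087, -0.241, 0.071], "angular": [0, 0, 17.6]}]}}

```text
clock: 23.1
position: [0.5978, -0.0895, -0.0224]
ee_rot: [-0.015, 1.0, 0.001, -0.001]
ft_force: [-15.7, 1.8, 25.5]
grip_width: 0.451
grasp_force: 56.8
```

```bash
python3 -c "
from st import *
o=get_obs(); print(o['position'],o['grip_width'],o['grasp_force'],o['ft_force']); goal([.6022,-.0886,.0025],91.72)"
```

```text
[ 0.5978 -0.0895 -0.0224] 0.4514869589534158 56.759178042411804 [-15.6532   1.8076  25.5207]
shift m [-0.0044  0.0008 -0.0004] turn [ 0.1  -0.13 -0.03] rows>= 0.1
```

It's already pressing on the fence with 16 N. I'll ease up and release.

>>> {"method": "carry_out", "body": {"motion": [{"xyz": [0, 0, -0.001], "angular": [0, 0, 0]}, {"xyz": [0, 0, -0.001], "angular": [0, 0, 0]}]}}

```text
clock: 23.3
position: [0.5988, -0.0896, -0.0224]
ee_rot: [-0.015, 1.0, 0.0, 0.0]
ft_force: [-5.3, 1.4, 10.2]
grip_width: 0.449
grasp_force: 55.1
```

>>> {"method": "carry_out", "body": {"motion": [{"xyz": [0, 0, 0], "angular": [0, 0, 0]}, {"xyz": [0, 0, 0], "angular": [0, 0, 0]}, {"xyz": [0, 0, 0], "angular": [0, 0, 0]}, {"xyz": [0, 0, -0.02], "angular": [0, 0, 0]}, {"xyz": [0, 0, -0.06], "angular": [0, 0, 0]}, {"xyz": [0.03, 0, -0.11], "angular": [0, 0, 0]}, {"xyz": [0.07, 0, -0.16], "angular": [0, 0, 0]}, {"xyz": [0.11, 0, -0.19], "angular": [0, 0, 0]}, {"xyz": [0.15, 0, -0.2], "angular": [0, 0, 0]}, {"xyz": [0.15, 0, -0.2], "angular": [0, 0, 0]}, {"xyz": [0.15, 0, -0.2], "angular": [0, 0, 0]}], "hand": 0.58}}

```text
clock: 24.4
position: [0.4484, -0.0942, 0.1781]
ee_rot: [-0.015, 1.0, 0.001, 0.002]
ft_force: [0.2, -0.8, 0.2]
grip_width: 0.579
grasp_force: 0.0
```

```bash
cat >> st.py <<'E'
A=.03;EX=np.array([np.cos(A),np.sin(A)]);EY=np.array([-np.sin(A),np.cos(A)]);MK=np.array([.5108,-.0113])
def bed(p): d=np.array(p)[:2]-MK; return np.array([d@EX*1000-78,d@EY*1000])  # bed x, y relative to mark, mm
E
python3 - <<'E'
from st import *
print("stopdiff",stopdiff()); c=camera("wrist"); print(get_obs()["position"])
for r in panels(c,amin=200): print(*r,"bed",bed(r[0]),r[2]-1.72)
for r in panels(camera("top"),amin=60): print("top",*r,"bed",bed(r[0]),r[2]-1.72)
for r in rib(camera("top")): print("rib",*r)
r=[r for r in panels(c,amin=200) if r[0][0]<.5]
if r: goal([*r[0][0],.12],r[0][2]+90)
E
```

```text
stopdiff -1.3278890127149792
[ 0.4493 -0.0939  0.1767]
[ 0.5966 -0.0902] [56.6009 39.7308] 1.7870041131973267 [278.4145 310.2895] bed [  5.3484 -81.428 ] 0.06700411319732669
[ 0.4472 -0.0514] [50.3427 40.4237] 22.58228302001953 [321.5    181.1543] bed [-142.8207  -38.2135] 20.862283020019532
top [ 0.3419 -0.2301] [31.1135 55.5216] -1.6300048828125 [352.6173 332.2222] bed [-253.3405 -213.6705] -3.3500048828124998
top [ 0.3559 -0.0698] [33.0613 51.5626] -0.44576263427734375 [278.64   325.8533] bed [-234.5441  -53.8322] -2.1657626342773435
rib [ 0.4941 -0.3441] [15.5646 84.8622] 106.72816467285156 [402.7531 264.037 ]
shift m [0.0008 0.0427 0.0805] turn [ -0.02  -0.06 -20.85] rows>= 2.4
```

```bash
python3 - <<'E'
from st import *
c=camera("wrist"); save(c,"w10.png",(200,250,400,400),4)
for y in(-.09,-.08,-.07,-.04):
    out=[]
    for x in range(20,60,2):
        p=MK+(x/1000+.078)*EX+y*EY; u,v=proj(c,[[*p,.014]])[0]; out.append(int(c["img"][int(round(v)),int(round(u))].mean()))
    print(y,out)
E
```

```text
-0.09 [235, 235, 235, 235, 236, 235, 237, 171, 144, 218, 217, 217, 213, 214, 217, 251, 225, 225, 224, 221]
-0.08 [236, 236, 236, 235, 235, 235, 238, 172, 160, 218, 216, 221, 214, 214, 217, 251, 225, 224, 224, 221]
-0.07 [235, 235, 235, 235, 235, 235, 238, 177, 207, 218, 216, 220, 215, 214, 223, 251, 225, 224, 224, 222]
-0.04 [56, 57, 56, 56, 54, 107, 228, 217, 217, 218, 216, 223, 217, 218, 224, 251, 226, 226, 225, 224]
```

View pics/w10.png

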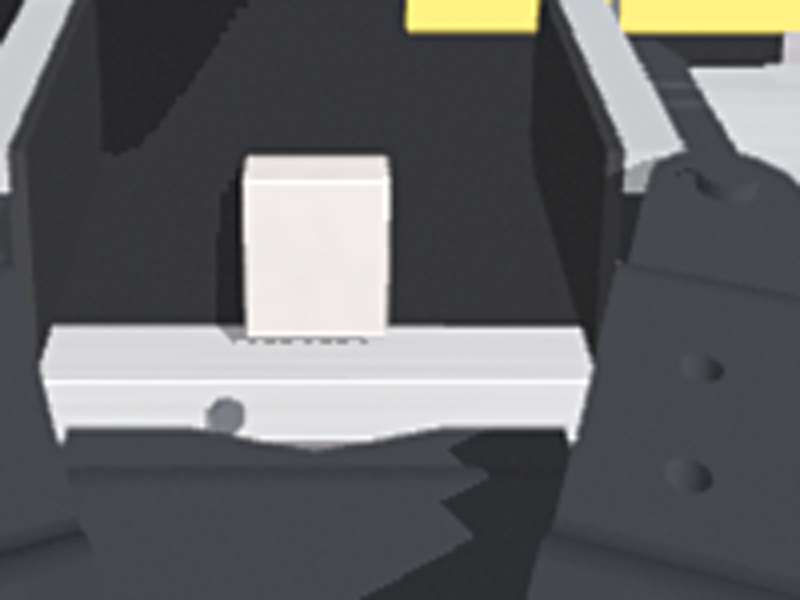

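The panel lies square at crop (316,260) and its back edge is about 7 mm short of the fence. The straightedge push will close that gap. Now the second panel.

>>> {"method": "carry_out", "body": {"motion": [{"xyz": [0.001, 0.043, 0.04], "angular": [0, 0, -7]}, {"xyz": [0.001, 0.043, 0.08], "angular": [0, 0, -14]}, {"xyz": [0.001, 0.043, 0.1], "angular": [0, 0, -20.8]}, {"xyz": [0.001, 0.043, 0.12], "angular": [0, 0, -20.8]}, {"xyz": [0.001, 0.043, 0.15], "angular": [0, 0, -20.8]}, {"xyz": [0.001, 0.043, 0.18], "angular": [0, 0, -20.8]}, {"xyz": [0.001, 0.043, 0.192], "angular": [0, 0, -20.8]}, {"xyz": [0.001, 0.043, 0.198], "angular": [0, 0, -20.8]}, {"xyz": [0.001, 0.043, 0.198], "angular": [0, 0, -20.8]}], "hand": 0.68}}

```text
clock: 25.55
position: [0.4466, -0.0513, -0.0215]
ee_rot: [-0.195, 0.981, -0.0, -0.0]
ft_force: [0.1, -0.2, 0.3]
grip_width: 0.68
grasp_force: 0.0
```

>>> {"method": "carry_out", "body": {"motion": [{"xyz": [0, 0, 0], "angular": [0, 0, 0]}, {"xyz": [0, 0, 0], "angular": [0, 0, 0]}, {"xyz": [0, 0, 0], "angular": [0, 0, 0]}, {"xyz": [0, 0, 0], "angular": [0, 0, 0]}, {"xyz": [0, 0, 0], "angular": [0, 0, 0]}], "hand": 0}}

```text
clock: 26.05
position: [0.4476, -0.0511, -0.02]
ee_rot: [-0.195, 0.981, 0.0, 0.001]
ft_force: [-1.7, 0.7, 6.3]
grip_width: 0.449
grasp_force: 50.5
```

>>> {"method": "carry_out", "body": {"motion": [{"xyz": [0, 0, -0.03], "angular": [0, 0, 0]}, {"xyz": [0, 0, -0.07], "angular": [0, 0, 0]}, {"xyz": [0, 0, -0.07], "angular": [0, 0, 0]}]}}

```text
clock: 26.35
position: [0.45, -0.0513, 0.0536]
ee_rot: [-0.195, 0.981, -0.0, 0.004]
ft_force: [0.7, 0.1, -2.1]
grip_width: 0.447
grasp_force: 52.0
```

```bash
python3 -c "
from st import *
o=get_obs(); print(o['position'],o['grip_width'],o['grasp_force'],o['ft_force']); p=MK+.089*EX-.146*EY; print(p); goal([*p,.0035],91.72)"
```

```text
[ 0.45   -0.0513  0.0536] 0.44674771962315113 51.992740631103516 [ 0.7152  0.0584 -2.0689]
[ 0.6041 -0.1546]
shift m [-0.1023 -0.1542  0.0758] turn [-0.03  0.49 20.77] rows>= 4.0
```

>>> {"method": "carry_out", "body": {"motion": [{"xyz": [-0.02, -0.035, -0.02], "angular": [0, 0, 5]}, {"xyz": [-0.045, -0.07, -0.02], "angular": [0, 0, 12]}, {"xyz": [-0.07, -0.11, -0.02], "angular": [0, 0, 18]}, {"xyz": [-0.09, -0.145, -0.02], "angular": [0, 0, 20.8]}, {"xyz": [-0.1, -0.154, -0.02], "angular": [0, 0, 20.8]}, {"xyz": [-0.1, -0.154, 0.01], "angular": [0, 0, 20.8]}, {"xyz": [-0.1, -0.154, 0.04], "angular": [0, 0, 20.8]}, {"xyz": [-0.1, -0.154, 0.055], "angular": [0, 0, 20.8]}, {"xyz": [-0.1, -0.154, 0.065], "angular": [0, 0, 20.8]}, {"xyz": [-0.1, -0.154, 0.07], "angular": [0, 0, 20.8]}, {"xyz": [-0.1, -0.154, 0.072], "angular": [0, 0, 20.8]}, {"xyz": [-0.1, -0.154, 0.072], "angular": [0, 0, 20.8]}]}}

```text
clock: 27.55
position: [0.5974, -0.155, -0.02]
ee_rot: [-0.015, 1.0, 0.001, -0.0]
ft_force: [-17.6, 6.2, 29.2]
grip_width: 0.448
grasp_force: 55.3
```

>>> {"method": "carry_out", "body": {"motion": [{"xyz": [0, 0, 0], "angular": [0, 0, 0]}, {"xyz": [0, 0, 0], "angular": [0, 0, 0]}, {"xyz": [0, 0, 0], "angular": [0, 0, 0]}, {"xyz": [0, 0, -0.02], "angular": [0, 0, 0]}, {"xyz": [0, 0, -0.06], "angular": [0, 0, 0]}, {"xyz": [0.04, 0, -0.11], "angular": [0, 0, 0]}, {"xyz": [0.08, 0, -0.16], "angular": [0, 0, 0]}, {"xyz": [0.12, 0, -0.19], "angular": [0, 0, 0]}, {"xyz": [0.15, 0, -0.22], "angular": [0, 0, 0]}, {"xyz": [0.15, 0, -0.22], "angular": [0, 0, 0]}, {"xyz": [0.15, 0, -0.22], "angular": [0, 0, 0]}], "hand": 0.56}}

```text
clock: 28.65
position: [0.4479, -0.1603, 0.1993]
ee_rot: [-0.014, 1.0, 0.001, 0.003]
ft_force: [1.1, -0.4, 0.0]
grip_width: 0.561
grasp_force: 0.0
```

```bash
python3 - <<'E'
from st import *
c=camera("wrist"); print(get_obs()["position"])
for r in panels(c,amin=200): print(*r,"bed",bed(r[0]),r[2]-1.72)
for n in("top","wrist"):
    for r in rib(camera(n)): print(n,"rib",*r,bed(r[0]))
w=np.load('w8.npy',allow_pickle=True).item()
E
```

```text
[ 0.4485 -0.1597  0.1978]
[ 0.5943 -0.1555] [54.3161 39.2509] 0.9899693131446838 [279.1111 298.    ] bed [   1.1006 -146.5979] -0.7300306868553161
wrist rib [ 0.4909 -0.3425] [18.8145 92.21  ] 106.54077339172363 [ 99.5217 218.1196] [-107.8697 -330.4825]
```

```bash
python3 -c "
from st import *
goal([.4925,-.343,.16],16.6);print(get_obs()['joint_pos'])"
```

```text
shift m [-0.0386 -0.185   0.0605] turn [-0.   -0.02 75.14] rows>= 8.7
[-0.3262 -0.018   0.5727  1.8815  0.0102  1.2756  1.8447]
```

>>> {"method": "carry_out", "body": {"motion": [{"xyz": [-0.039, -0.185, 0.03], "angular": [0, 0, 75.1]}, {"xyz": [-0.039, -0.185, 0.03], "angular": [0, 0, 75.1]}, {"xyz": [-0.039, -0.185, 0.03], "angular": [0, 0, 75.1]}, {"xyz": [-0.039, -0.185, 0.03], "angular": [0, 0, 75.1]}, {"xyz": [-0.039, -0.185, 0.06], "angular": [0, 0, 75.1]}, {"xyz": [-0.039, -0.185, 0.06], "angular": [0, 0, 75.1]}, {"xyz": [-0.039, -0.185, 0.06], "angular": [0, 0, 75.1]}, {"xyz": [-0.039, -0.185, 0.06], "angular": [0, 0, 75.1]}, {"xyz": [-0.039, -0.185, 0.06], "angular": [0, 0, 75.1]}, {"xyz": [-0.039, -0.185, 0.06], "angular": [0, 0, 75.1]}, {"xyz": [-0.039, -0.185, 0.06], "angular": [0, 0, 75.1]}], "hand": 0.5}}

```text
clock: 29.9
position: [0.4925, -0.3433, 0.1355]
ee_rot: [0.596, 0.803, -0.001, -0.001]
ft_force: [-0.1, 0.6, -0.0]
grip_width: 0.501
grasp_force: 0.0
```

```bash
python3 - <<'E'
from st import *
c=camera("wrist"); np.save("w11",c,allow_pickle=True); o=get_obs(); print(o["position"])
I=c["img"].astype(int)
for r in rib(c,amin=100): print("rib",*r)
# steel plate: gray, R<=B-2, brighter than bench shadow
m=cv2.medianBlur((((I[...,2]-I[...,0])>=1)&(I.max(2)>150)).astype(np.uint8)*255,5)
n,L,S,C=cv2.connectedComponentsWithStats(m)
for i in range(1,n):
    if S[i][4]>1500: print(S[i],cast(c,[C[i]],.008)[0])
t=camera("top"); 
for r in panels(t,amin=60): print("top",*r,"bed",bed(r[0]))
for p in([.4925,-.343,.038],[.4925,-.343,.008]): u=proj(c,[p])[0]; print(u)
for dx in range(-40,44,4):
    u,v=proj(c,[[.4925+dx/1000*np.cos(np.radians(16.6)),-.343+dx/1000*np.sin(np.radians(16.6)),.038]])[0]; print(dx,I[int(v),int(u)],end=" ")
E
```

```text
[ 0.4925 -0.3433  0.1357]
rib [ 0.494  -0.3467] [15.0706 81.6586] 106.56937026977539 [279.9136 199.9727]
[     0      0    560    362 115070] [ 0.4904 -0.3393  0.008 ]
top [ 0.5968 -0.154 ] [39.6387 51.1029] -0.0228729248046875 [315.625  219.7639] bed [   3.6657 -145.1996]
top [ 0.5991 -0.0893] [39.1604 51.0449] -0.01912689208984375 [287.2895 218.7105] bed [  7.9004 -80.6564]
[279.7728 197.1931]
[279.7553 189.0309]
-40 [156 152 157] -36 [148 147 151] -32 [153 149 154] -28 [152 149 153] -24 [146 143 148] -20 [153 150 155] -16 [167 170 172] -12 [165 167 170] -8 [150 152 156] -4 [48 47 49] 0 [45 46 49] 4 [45 46 49] 8 [52 55 57] 12 [168 171 174] 16 [168 171 173] 20 [148 146 150] 24 [148 146 151] 28 [152 149 154] 32 [147 145 148] 36 [147 144 149] 40 [140 137 142]
```

```bash
python3 -c "
from st import *
goal([.4943,-.3472,.014],16.6)"
```

```text
shift m [-0.0042  0.0009  0.1465] turn [-0.06 -0.01  0.18] rows>= 2.9
```

>>> {"method": "carry_out", "body": {"motion": [{"xyz": [-0.004, 0.001, 0.04], "angular": [0, 0, 0]}, {"xyz": [-0.004, 0.001, 0.08], "angular": [0, 0, 0]}, {"xyz": [-0.004, 0.001, 0.11], "angular": [0, 0, 0]}, {"xyz": [-0.004, 0.001, 0.13], "angular": [0, 0, 0]}, {"xyz": [-0.004, 0.001, 0.141], "angular": [0, 0, 0]}, {"xyz": [-0.004, 0.001, 0.146], "angular": [0, 0, 0]}, {"xyz": [-0.004, 0.001, 0.146], "angular": [0, 0, 0]}]}}

```text
clock: 30.7
position: [0.4946, -0.3471, -0.0092]
ee_rot: [0.597, 0.802, 0.0, 0.0]
ft_force: [-0.1, 0.2, 0.4]
grip_width: 0.497
grasp_force: 0.0
```

>>> {"method": "carry_out", "body": {"motion": [{"xyz": [0, 0, 0], "angular": [0, 0, 0]}, {"xyz": [0, 0, 0], "angular": [0, 0, 0]}, {"xyz": [0, 0, 0], "angular": [0, 0, 0]}, {"xyz": [0, 0, 0], "angular": [0, 0, 0]}, {"xyz": [0, 0, 0], "angular": [0, 0, 0]}, {"xyz": [0, 0, 0], "angular": [0, 0, 0]}], "hand": 0, "grip_force": 80}}

```text
clock: 31.3
position: [0.4952, -0.3474, -0.0081]
ee_rot: [0.597, 0.802, 0.0, 0.001]
ft_force: [-0.6, 0.6, 5.7]
grip_width: 0.169
grasp_force: 79.0
```

>>> {"method": "carry_out", "body": {"motion": [{"xyz": [0, 0, -0.02], "angular": [0, 0, 0]}, {"xyz": [0, 0, -0.04], "angular": [0, 0, 0]}, {"xyz": [0, 0, -0.05], "angular": [0, 0, 0]}, {"xyz": [0, 0, -0.05], "angular": [0, 0, 0]}, {"xyz": [0, 0, -0.05], "angular": [0, 0, 0]}]}}

```text
clock: 31.8
position: [0.4944, -0.3465, 0.0401]
ee_rot: [0.597, 0.802, 0.0, -0.0]
ft_force: [0.4, -0.1, -3.5]
grip_width: 0.166
grasp_force: 78.4
```

```bash
python3 - <<'E'
from st import *
o=get_obs(); print(o['position'],o['grip_width'],o['grasp_force'],o['ft_force'],o['torque'])
p=MK+.026*EX-.1135*EY; print(p); goal([*p,.035],1.72)
E
```

```text
[ 0.4944 -0.3465  0.0401] 0.16571381307031133 78.40609073638916 [ 0.4054 -0.1307 -3.4646] [ 0.0094  0.0603 -0.0574]
[ 0.5402 -0.124 ]
shift m [0.2001 0.1076 0.0297] turn [-0.01 -0.04 14.91] rows>= 4.6
```

>>> {"method": "carry_out", "body": {"motion": [{"xyz": [0.04, 0.02, 0], "angular": [0, 0, 3]}, {"xyz": [0.08, 0.04, 0], "angular": [0, 0, 7]}, {"xyz": [0.115, 0.06, 0], "angular": [0, 0, 11]}, {"xyz": [0.15, 0.08, 0], "angular": [0, 0, 14.9]}, {"xyz": [0.18, 0.097, 0], "angular": [0, 0, 14.9]}, {"xyz": [0.196, 0.106, 0], "angular": [0, 0, 14.9]}, {"xyz": [0.196, 0.106, 0], "angular": [0, 0, 14.9]}, {"xyz": [0.196, 0.106, 0.015], "angular": [0, 0, 14.9]}, {"xyz": [0.196, 0.106, 0.03], "angular": [0, 0, 14.9]}, {"xyz": [0.196, 0.106, 0.04], "angular": [0, 0, 14.9]}, {"xyz": [0.196, 0.106, 0.046], "angular": [0, 0, 14.9]}, {"xyz": [0.196, 0.106, 0.046], "angular": [0, 0, 14.9]}]}}

```text
clock: 33.0
position: [0.5391, -0.1294, -0.0065]
ee_rot: [0.697, 0.717, -0.001, -0.001]
ft_force: [-0.4, -0.1, -2.3]
grip_width: 0.167
grasp_force: 78.6
```

```bash
python3 - <<'E'
from st import *
o=get_obs(); print(o['position'],o['grip_width'],o['grasp_force'],o['ft_force'],bed(o['position']))
c=camera("wrist"); np.save("w12",c,allow_pickle=True); I=c["img"].astype(int)
# profile along bed y through straightedge left end and tongue, at bed x of plate (off the rib) and z .008
for bx in(-58,-40,-35,-25):
    out=[]
    for y in range(-30,16,2):
        p=MK+(bx/1000+.078)*EX+y/1000*EY; u,v=proj(c,[[*p,.008]])[0]
        out.append(int(I[int(round(v)),int(round(u))].mean()) if 0<=v<420 and 0<=u<560 else -1)
    print(bx,out)
E
```

```text
[ 0.5391 -0.1294 -0.0065] 0.16745342995740567 78.63230466842651 [-0.4136 -0.1181 -2.3491] [ -53.2267 -118.941 ]
-58 [201, 201, 201, 201, 202, 202, 202, 202, 202, 202, 202, 194, -1, -1, -1, -1, -1, -1, -1, -1, -1, -1, -1]
-40 [199, 199, 199, 199, 199, 200, 200, 201, 200, 200, 201, 54, -1, -1, -1, -1, -1, -1, -1, -1, -1, -1, -1]
-35 [198, 198, 199, 199, 199, 199, 200, 201, 200, 200, 201, 39, -1, -1, -1, -1, -1, -1, -1, -1, -1, -1, -1]
-25 [51, 53, 38, 52, 53, 40, 53, 53, 53, 38, 39, 39, -1, -1, -1, -1, -1, -1, -1, -1, -1, -1, -1]
```

>>> {"method": "carry_out", "body": {"motion": [{"xyz": [0.003, 0, 0.001], "angular": [0, 0, 0]}, {"xyz": [0.006, 0, 0.001], "angular": [0, 0, 0]}, {"xyz": [0.006, 0.004, 0.001], "angular": [0, 0, 0]}, {"xyz": [0.006, 0.008, 0.001], "angular": [0, 0, 0]}, {"xyz": [0.006, 0.011, 0.001], "angular": [0, 0, 0]}, {"xyz": [0.006, 0.014, 0.001], "angular": [0, 0, 0]}, {"xyz": [0.006, 0.017, 0.001], "angular": [0, 0, 0]}, {"xyz": [0.006, 0.019, 0.001], "angular": [0, 0, 0]}, {"xyz": [0.006, 0.02, 0.001], "angular": [0, 0, 0]}, {"xyz": [0.006, 0.02, 0.001], "angular": [0, 0, 0]}]}}

```text
clock: 34.05
position: [0.5598, -0.1224, -0.0065]
ee_rot: [0.697, 0.718, -0.0, -0.0]
ft_force: [-2.8, -1.0, -3.6]
grip_width: 0.17
grasp_force: 78.4
```

```bash
python3 - <<'E'
from st import *
o=get_obs(); print(o['position'],o['ft_force'],o['torque'],bed(o['position']))
E
```

```text
[ 0.5598 -0.1224 -0.0065] [-2.766  -1.035  -3.6153] [-0.1887  0.5309  0.033 ] [ -32.3835 -112.5222]
```

>>> {"method": "carry_out", "body": {"motion": [{"xyz": [0, 0.001, 0], "angular": [0, 0, 0]}, {"xyz": [0, 0.001, 0], "angular": [0, 0, 0]}]}}

```text
clock: 34.25
position: [0.561, -0.1222, -0.0064]
ee_rot: [0.696, 0.718, 0.0, 0.0]
ft_force: [-2.4, -0.7, -3.7]
grip_width: 0.166
grasp_force: 78.4
```

>>> {"method": "carry_out", "body": {"motion": [{"xyz": [0, 0.001, 0], "angular": [0, 0, 0]}, {"xyz": [0, 0.001, 0], "angular": [0, 0, 0]}]}}

```text
clock: 34.45
position: [0.562, -0.1221, -0.0063]
ee_rot: [0.696, 0.718, 0.0, 0.0]
ft_force: [-2.0, 0.0, -3.8]
grip_width: 0.167
grasp_force: 78.4
```

>>> {"method": "carry_out", "body": {"motion": [{"xyz": [0, 0.001, 0], "angular": [0, 0, 0]}, {"xyz": [0, 0.001, 0], "angular": [0, 0, 0]}]}}

```text
clock: 34.65
position: [0.5628, -0.122, -0.0063]
ee_rot: [0.696, 0.718, -0.0, -0.0]
ft_force: [-3.7, 1.2, -2.1]
grip_width: 0.169
grasp_force: 78.8
```

>>> {"method": "carry_out", "body": {"motion": [{"xyz": [0, 0.001, 0], "angular": [0, 0, 0]}, {"xyz": [0, 0.001, 0], "angular": [0, 0, 0]}]}}

```text
clock: 34.85
position: [0.5627, -0.1221, -0.0065]
ee_rot: [0.697, 0.718, -0.001, -0.001]
ft_force: [-8.3, 0.3, 0.8]
grip_width: 0.168
grasp_force: 79.3
```

>>> {"method": "carry_out", "body": {"motion": [{"xyz": [0, 0.001, 0], "angular": [0, 0, 0]}, {"xyz": [0, 0.001, 0], "angular": [0, 0, 0]}]}}

```text
clock: 35.05
position: [0.5628, -0.1221, -0.0066]
ee_rot: [0.697, 0.717, -0.001, -0.002]
ft_force: [-12.0, 1.2, 4.6]
grip_width: 0.168
grasp_force: 79.7
```

```bash
python3 - <<'E'
from st import *
o=get_obs(); print(o['position'],o['ft_force'],o['torque'],bed(o['position']))
E
```

```text
[ 0.5628 -0.1221 -0.0066] [-12.0093   1.2128   4.5879] [0.3603 2.6828 0.029 ] [ -29.3609 -112.3045]
```

>>> {"method": "carry_out", "body": {"motion": [{"xyz": [0, 0, 0.001], "angular": [0, 0, 0]}, {"xyz": [0, -0.001, 0.0015], "angular": [0, 0, 0]}, {"xyz": [0, -0.001, 0.0015], "angular": [0, 0, 0]}]}}

```text
clock: 35.35
position: [0.5628, -0.1222, -0.008]
ee_rot: [0.697, 0.717, -0.0, -0.001]
ft_force: [-7.3, 0.5, 1.1]
grip_width: 0.17
grasp_force: 79.4
```

>>> {"method": "carry_out", "body": {"motion": [{"xyz": [0, 0, 0], "angular": [0, 0, 0]}, {"xyz": [0, 0, 0], "angular": [0, 0, 0]}, {"xyz": [0, 0, 0], "angular": [0, 0, 0]}, {"xyz": [0, 0, -0.001], "angular": [0, 0, 0]}, {"xyz": [0, 0, -0.02], "angular": [0, 0, 0]}, {"xyz": [0, 0, -0.06], "angular": [0, 0, 0]}, {"xyz": [0, 0, -0.1], "angular": [0, 0, 0]}, {"xyz": [0, -0.03, -0.14], "angular": [0, 0, 0]}, {"xyz": [0, -0.06, -0.18], "angular": [0, 0, 0]}, {"xyz": [0, -0.1, -0.2], "angular": [0, 0, 0]}], "hand": 0.35}}

```text
clock: 36.35
position: [0.4753, -0.1254, 0.1909]
ee_rot: [0.697, 0.717, 0.001, 0.001]
ft_force: [-1.8, 0.2, 1.9]
grip_width: 0.349
grasp_force: 0.0
```

```bash
python3 -c "
from st import *
print(get_obs()['position'],get_obs()['ft_force']);goal([.455,-.07,.25],91.72)"
```

```text
[ 0.4753 -0.1254  0.1909] [-1.8392  0.1913  1.8721]
shift m [ 0.0559 -0.0186 -0.0347] turn [ 0.16 -0.1  89.86] rows>= 10.5
```

>>> {"method": "carry_out", "body": {"motion": [{"xyz": [0.056, -0.019, -0.04], "angular": [0, 0, -8]}, {"xyz": [0.056, -0.019, -0.04], "angular": [0, 0, -16]}, {"xyz": [0.056, -0.019, -0.04], "angular": [0, 0, -24]}, {"xyz": [0.056, -0.019, -0.04], "angular": [0, 0, -32]}, {"xyz": [0.056, -0.019, -0.04], "angular": [0, 0, -40]}, {"xyz": [0.056, -0.019, -0.04], "angular": [0, 0, -48]}, {"xyz": [0.056, -0.019, -0.04], "angular": [0, 0, -56]}, {"xyz": [0.056, -0.019, -0.04], "angular": [0, 0, -64]}, {"xyz": [0.056, -0.019, -0.04], "angular": [0, 0, -72]}, {"xyz": [0.056, -0.019, -0.04], "angular": [0, 0, -80]}, {"xyz": [0.056, -0.019, -0.04], "angular": [0, 0, -88]}, {"xyz": [0.056, -0.019, -0.04], "angular": [0, 0, -90]}], "hand": 1}}

```text
clock: 37.55
position: [0.4543, -0.0685, 0.2286]
ee_rot: [-0.016, 1.0, 0.001, 0.0]
ft_force: [-0.9, -0.9, -0.1]
grip_width: 0.996
grasp_force: 0.0
```

```bash
python3 - <<'E'
from st import *
c=camera("wrist"); np.save("w13",c,allow_pickle=True); I=c["img"].astype(int); print(get_obs()["position"],"stop",stopdiff())
for r in panels(c,amin=150): print("P",*r,"bed",bed(r[0]),r[2]-1.72)
for r in rib(c): print("rib",*r,bed(r[0]),r[2]-91.72)
for r in panels(camera("top"),amin=60): print("top",*r,"bed",bed(r[0]))
for r in rib(camera("top")): print("rib",*r,bed(r[0]),r[2]-91.72)
def prof(n,f,z):
    out=[]
    for s in f:
        p=MK+(s[0]/1000+.078)*EX+s[1]/1000*EY; u,v=proj(c,[[*p,z]])[0]; out.append(int(I[int(round(v)),int(round(u))].mean()))
    print(n,out)
prof("along y x-40 z.008, y -20..10 step1",[(-40,y) for y in range(-20,11)],.008)
prof("along y x-20",[(-20,y) for y in range(-20,11)],.008)
for y in(-81,-146,-30,-110): prof(f"along x y{y} -60..60 step2, z.014",[(x,y) for x in range(-60,61,2)],.014)
E
```

```text
[ 0.4543 -0.0684  0.2286] stop -2.011765667378686
P [ 0.6083 -0.1547] [48.5775 41.4674] 1.8566672801971436 [207.2381 290.4683] bed [  15.1122 -146.2485] 0.13666728019714358
P [ 0.6054 -0.0899] [52.9348 40.2003] 1.733798623085022 [258.8189 289.811 ] bed [ 14.2163 -81.4107] 0.013798623085022
top [ 0.6072 -0.0895] [39.113  58.1105] -0.28305816650390625 [287.1622 215.0405] bed [ 15.9923 -81.0228]
top [ 0.6154 -0.1541] [39.3958 47.2204] -0.8531723022460938 [315.0469 210.7812] bed [  22.2788 -145.9181]
along y x-40 z.008, y -20..10 step1 [216, 215, 216, 216, 216, 216, 216, 216, 216, 216, 216, 216, 216, 216, 219, 222, 177, 75, 75, 39, 129, 179, 213, 213, 215, 214, 213, 213, 213, 213, 213]
along y x-20 [215, 215, 215, 215, 215, 216, 216, 216, 216, 216, 216, 216, 216, 218, 221, 221, 175, 104, 46, 100, 100, 142, 219, 220, 217, 217, 217, 216, 216, 217, 217]
along x y-81 -60..60 step2, z.014 [56, 53, 50, 208, 210, 214, 212, 215, 216, 219, 220, 80, 46, 53, 52, 53, 52, 65, 59, 57, 57, 56, 57, 51, 48, 255, 247, 240, 238, 237, 236, 235, 235, 235, 235, 235, 235, 234, 234, 234, 235, 235, 235, 235, 235
[... 324 characters left out ...]
 235, 235, 235, 235, 236, 248, 216, 215, 217, 246, 231, 226, 227, 224, 222, 229]
along x y-30 -60..60 step2, z.014 [195, 48, 47, 209, 219, 215, 217, 217, 216, 215, 213, 217, 212, 213, 214, 215, 215, 214, 215, 216, 214, 215, 213, 231, 127, 48, 56, 56, 56, 57, 56, 57, 55, 57, 56, 56, 56, 55, 56, 56, 56, 56, 56, 56, 56, 49, 119, 222, 218, 218, 218, 220, 217, 222, 249, 227, 224, 225, 225, 228, 227]
along x y-110 -60..60 step2, z.014 [42, 37, 39, 139, 148, 206, 214, 213, 212, 220, 223, 61, 47, 52, 53, 54, 53, 65, 58, 56, 57, 56, 56, 55, 55, 40, 40, 41, 41, 41, 40, 40, 40, 40, 39, 55, 58, 58, 57, 57, 57, 57, 57, 56, 57, 45, 102, 224, 216, 215, 216, 219, 214, 215, 249, 231, 228, 153, 115, 126, 127]
```

```bash
cat >> st.py <<'E'
def ends(c):
    G=cv2.cvtColor(c["img"],cv2.COLOR_RGB2GRAY).astype(np.float32)
    ys=np.arange(-25,20,.25); res={}
    for n,z,xs,sg in(("se_end",.008,(-44,-42,-40,-20,-18,-16),-1),("stop",.016,(-42,-39,-36,-33,-30,-27,-24,-21,-18),1),("mark",0,range(-96,-60,4),0)):
        o=[]
        for bx in xs:
            p=np.array([[*(MK+(bx/1000+.078)*EX+y/1000*EY),z] for y in ys]); uv=proj(c,p).astype(np.float32)
            g=cv2.remap(G,uv[:,:1],uv[:,1:],cv2.INTER_LINEAR)[:,0]; g=np.convolve(g,np.ones(5)/5,"same"); g[:4]=g[4];g[-4:]=g[-5]
            if sg: k=np.argmax(sg*np.gradient(g)); o.append(ys[k])
            else: w=np.clip(np.median(g)-g-8,0,None)*(abs(ys)<8); o.append((ys*w).sum()/max(w.sum(),1e-6))
        res[n]=(np.median(o).round(2),np.round(o,1))
    return res
E
python3 - <<'E'
from st import *
c=np.load("w13.npy",allow_pickle=True).item()
for k,v in ends(c).items(): print(k,*v)
E
```

```text
se_end -3.38 [-3.2 -3.2 -3.2 -3.5 -3.5 -3.5]
stop -0.5 [-1.8 -1.5 -1.2 -0.5 -0.2  0.   0.   0.  -0.8]
mark 1.22 [1.3 1.2 1.3 1.2 1.3 1.2 1.2 1.2 1.2]
```

The gap to the stop is about 2.9 mm and the stop is about -1.7 mm from the mark, both within limits. I'll take one more measurement from directly above.

>>> {"method": "carry_out", "body": {"motion": [{"xyz": [0.02, 0.05, 0.03], "angular": [0, 0, 0]}, {"xyz": [0.02, 0.058, 0.06], "angular": [0, 0, 0]}, {"xyz": [0.02, 0.058, 0.06], "angular": [0, 0, 0]}, {"xyz": [0.02, 0.058, 0.06], "angular": [0, 0, 0]}, {"xyz": [0.02, 0.058, 0.06], "angular": [0, 0, 0]}]}}

```text
clock: 38.25
position: [0.4334, -0.012, 0.1697]
ee_rot: [-0.013, 1.0, 0.0, 0.001]
ft_force: [0.4, -0.1, 0.2]
grip_width: 1.0
grasp_force: 0.0
```

```bash
python3 - <<'E'
from st import *
c=camera("wrist"); print(get_obs()["position"])
for k,v in ends(c).items(): print(k,*v)
E
```

```text
[ 0.4335 -0.0119  0.1697]
se_end -2.88 [-2.8 -2.8 -2.8 -3.  -3.  -3. ]
stop -0.25 [-0.2 -0.2 -0.2 -0.2 -0.5 -0.2 -0.5 -0.5 -0.5]
mark 1.05 [1.  1.  1.  1.  1.  1.1 1.1 1.1 1.1]
```

```bash
python3 - <<'E'
from st import *
w=np.load("w8.npy",allow_pickle=True).item()
for n,p,z in(("knob",(646,373),.09),("hub",(571,362),.062)): print(n,bed(cast(w,[[p[0]/1.4,p[1]/1.4]],z)[0]))
c=camera("wrist"); 
for r in panels(c,amin=150): print("P",r[0],r[1],"bed",bed(r[0]),r[2]-1.72)
for r in panels(camera("top"),amin=60): print("top",r[1],"bed",bed(r[0]))
E
```

```text
knob [-33.1763 192.7016]
hub [-31.3454 136.0725]
P [ 0.605 -0.089] [52.247  42.0117] bed [ 13.8286 -80.5239] -0.08121666431426999
top [54.3876 40.6443] bed [ 16.4584 -80.7266]
top [39.5239 53.6725] bed [  18.7907 -145.7692]
```

```bash
python3 -c "
from workcell import *
print(hand_in())"
```

```text
the job is handed in; nothing more can be done
None
```

I handed the job in. By my last measurements, the clamp is locked with the stop face about 1.3 mm from the mark, both panels are square between the fence and the straightedge, and the straightedge's left end is about 2.6 mm from the stop. The hand-in call gave no verdict.

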